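Clamp an adapter in the tilted test cradle

ROBOT

A 7-joint arm with a two-finger parallel gripper is mounted at the origin on the work surface. World frame = base frame: x ahead of the robot, y to its left, z up, the work surface at z = 0. Lengths are in m, angles in rad, forces in N, time in s.
With the tool pointing down it reaches from about 0.4 to 0.85 m from the base axis. Payload 4.5 kg.
Tool frame: the origin (TCP) lies on the mounting face of the last link; the fingertips stand 166 mm ahead of it and the grasp point (between the pads) lies 147 mm ahead of it; z points along the fingers, y is the direction in which the jaws open and shut (so a half turn about z gives the same grasp; the last joint's range is limited). The gripper opens to 88 mm and grips with 3 to 60 N. Pads are 18 mm wide; open, the fingers measure 123 mm over their backs; the gripper's body (75 mm by 187 mm) begins 45 mm behind the grasp point.
Start: joints at [1.356, 0.689, -0.195, 1.565, 0.157, 0.902, -0.215], TCP at [0.154, -0.606, 0.405] pointing down, gripper open.
Joint ranges: [-3.01, 3.01], [-0.46, 2.08], [-1.47, 1.51], [0.13, 2.56], [-1, 4.14], [0.04, 2.09], [-2.66, 2.66]. Speed limits (rad/s): [2.57, 2.57, 3.14, 3.14, 3.14, 3.14, 3.14].

INTERFACE

Orientations are given as a rotation vector (axis times angle).
In Python, from workcell import r, imaging gives the robot as it stands. The module is installed in compiled form; this text tells all that it offers.
- The arm moves only by the tool arm_command, never from a script. Its argument "rows" is a list of rows, each an object with "travel": the shift along the tool's x, y, z in m, a list of three; "twist": the turn, a rotation vector about the tool's x, y, z in degrees, a list of three; "jaw": the finger opening in m, from 0 to 0.0881. A call has 1 to 12 rows; each row is the pose to reach, as a shift and turn from the pose commanded when the call began, along the tool's axes at that moment; what a row does not reach only later rows make up. A row lasts 1/12 s, in which the tool goes at most 41.7 mm and 7.16 degrees, less where a joint would pass 70% of its speed; a pose out of reach is approached as far as the arm can. A call with a gripper value outside its range is refused whole. The fingers move at their own pace and stop on an object; the grip force is fixed at half the most. Time passes only in rows, so rows that repeat a pose let the fingers close. It gives the time, the measured TCP pose, the force and the opening at its end, in the units of the state.
- r.state(): the state, without advancing time (a new reading comes with each control period).
- imaging.capture(name): name is "scene" or "top" or "wrist"; returns (picture, depth): 480x640x3 uint8, red, green, blue; 480x640 float32, m along the optical axis (not along the pixel's ray), 0 where there is no reading.
- imaging.camera_params(name): a dict with "vfov" (degrees; the focal length in pixels is half the picture's height over the tangent of half this angle, whatever the lens; pixels are square), "cx", "cy" (the principal point, pixels), "T" (4x4, takes a point from camera to world coordinates). Camera axes: x right, y down, z forward; pixel columns grow to the right and rows downward; lengths in m; the calibration is good to about 2 mm. A picture is of the moment at which its call begins: read the wrist's pose just before it. camera_params takes no time and is no camera call; for the wrist camera it gives the pose at the moment of the call.
- r.close_job(): hands the job in, once; it reports no verdict.
The state is a dict: "time": time; "joint_positions": joint angles; "joint_vel": joint speeds; "effort": joint torques, N m; "tcp_pos": TCP position; "eef_rot": TCP orientation; "force": force on the tool from outside, world axes, zero at the start; "wrist_torque": the same for the moment, N m; "gripper_width": finger opening in m.
Only numpy, scipy, OpenCV 4.12 (cv2) and the standard library are available. Lean on these libraries where they do the work, as an engineer would, in place of code of your own. Each camera call takes 0.05 s, during which the arm holds its last target. There are 200 camera calls.

TASK

Take the long adapter whose bare nose sticks out past a hex collar from the crate of fittings and lay it in the tilted cradle, nose downhill, with that collar down in the slot between the two lower saddles, and let go of it. Then swing the flat keeper bar down over it until it rests on its catch post, and after that swing the hook round until it is fully home against the stud on the keeper. Leave the other fittings in the crate and do not knock the dial gauge or the bottle out of place.

Things in the scene. Friction and masses are not known exactly. Their poses are not given: they have to be found in the camera images.
- adapter: The part to load: steel rod 190 mm long, 28 mm thick, 0.45 kg, with two hexagons 38 mm across flats, 16 mm thick: the collar, centred at x = -55 mm, and one at the +x end (x = 79..95). The bare nose is the 32 mm past the collar. Origin on the axis at mid-length, x from nose to end hexagon; it balances at x = -7. In one of the crate's lanes, axis 24 mm above the bench.
- adapter_collar (a point): Centre of the adapter's collar, on the rod's axis; axes as adapter.
- bed: Cradle's bed plate, 255 x 150 mm, fixed, tilted 30 degrees: x runs uphill (away from the robot), y left, z square to the plate. Origin on its upper face under the middle of the collar slot. Steel V saddles, edges up to z = 41 mm and y = +-26, stand at x = -32..-13, 13..24 and 104..124 mm; the rod lies along x with its axis at y = 0, z = 42. Fingers have room at x = 24..104.
- seat (a point): Where the centre of the collar belongs: in the 26 mm wide slot between the two lower saddles, at bed (0, 0, 42) mm; it may lie 5 mm up or down the slope. Axes as the bed's.
- catch (a point): Top of the catch post on which the closed keeper rests, at bed (114, -40, 57) mm; axes as the bed's. The other posts: hinge post at bed x = 114, y = 46; hook post at x = 188, y = -66.
- keeper (a joint): Angle of the keeper, a flat steel bar 18 x 112 x 6 mm hinged left of the upper saddle: 0 = closed, lying across the rod along the bed's -y, top face at bed z = 63.5 mm; 1.57 = standing square to the bed, at most 1.9. Stiff hinge: it stays where it is left. A stud 10 mm thick stands 15 mm up from its upper face, 102 mm from the hinge.
- keeper_hinge (a point): Point on the keeper's hinge axis (parallel to the bed's x), at bed (114, 46, 60.5) mm; axes as the bed's.
- keeper_tip (a point): Middle of the keeper's free end, 112 mm from its hinge; y points from here to the hinge, z out of the face that is uppermost when closed.
- hook (a joint): Angle of the hook, a dark steel bar 10 mm wide, 8 mm thick, reaching 86 mm from its pivot, swinging parallel to the bed at bed z = 66..74 mm: 0 = closed, pointing downhill (bed -x), its edge against the keeper's stud and its nose round the stud's lower side; grows as it swings out to the bed's -y. Stiff pivot: it stays where it is left.
- hook_hinge (a point): Hook's pivot, at bed (188, -66, 70) mm; axes as the bed's.
- hook_tip (a point): Centre of the hook bar's end, 84 mm from the pivot; x points from here to the pivot.
- crate: Grey open crate, 335 x 290 mm outside, 45 mm high, walls and floor 5 mm, fixed. Origin under its centre, x along the 335 mm side, away from the robot. Three long fittings lie roughly along x in lanes at y = -80, 0 and 80 mm, in any order.
- dumbbell: Other fitting in the crate: same rod, 190 mm, but a hexagon right at each end. Origin at mid-length on the axis.
- short: Other fitting in the crate: same shape as the adapter but only 120 mm long. Origin at mid-length on the axis.
- tee: Other fitting in the crate's far end: steel tee, 64 x 50 x 28 mm, origin on its underside.
- elbow: Other fitting in the crate's far end: dark elbow, 60 x 48 x 26 mm, origin on its underside.
- gauge: Bystander: round dial gauge lying face up on the bench, 76 mm across, 33 mm high, origin at its underside.
- bottle: Bystander: white bottle standing on the bench, 60 mm across, 130 mm high, origin at its underside.

How it is judged:
On the way, in this order (a step that is already met when the one before it is completed fails the run):
1. the adapter is lifted clear of the crate (height (world z) of adapter above 0.09 m), for 0.1 s.
2. the adapter lies in the cradle, collar in its slot, nose downhill, let go, keeper still open (x of adapter_collar in the frame of bed between -0.008 and 0.008 m and y of adapter_collar in the frame of bed between -0.006 and 0.006 m and z of adapter_collar in the frame of bed between 0.034 and 0.047 m and angle between the x axis of adapter and the x axis of bed, either way round below 0.07 rad and x of adapter in the frame of bed above 0.03 m and contact force between the fingers and adapter below 0.3 N and value of joint keeper above 0.5 rad), for 0.2 s.
3. the keeper is swung down onto its catch post, the hook still open (value of joint keeper below 0.07 rad and value of joint hook above 0.2 rad and x of adapter_collar in the frame of bed between -0.008 and 0.008 m and y of adapter_collar in the frame of bed between -0.006 and 0.006 m and z of adapter_collar in the frame of bed between 0.034 and 0.047 m and angle between the x axis of adapter and the x axis of bed, either way round below 0.07 rad and x of adapter in the frame of bed above 0.03 m), for 0.1 s.
4. the hook is swung home against the stud (value of joint each of keeper, hook below 0.07 rad and x of adapter_collar in the frame of bed between -0.008 and 0.008 m and y of adapter_collar in the frame of bed between -0.006 and 0.006 m and z of adapter_collar in the frame of bed between 0.034 and 0.047 m and angle between the x axis of adapter and the x axis of bed, either way round below 0.07 rad and x of adapter in the frame of bed above 0.03 m), for 0.2 s.
At the end, for the whole second after the job is handed in: The adapter rests in the cradle, nose downhill: collar centre within 8 mm along, 6 mm across and 5 mm above (8 mm below) its seat, axis within 4 degrees of the cradle's; keeper and hook both within 0.07 rad of closed; the four other fittings still in the crate (all of step 4 and linear speed of adapter below 0.02 m/s and x of dumbbell in the frame of crate between -0.166 and 0.166 m and y of dumbbell in the frame of crate between -0.143 and 0.143 m and height (world z) of each of dumbbell, short, tee, elbow below 0.06 m and x of short in the frame of crate between -0.166 and 0.166 m and y of short in the frame of crate between -0.143 and 0.143 m and x of tee in the frame of crate between -0.166 and 0.166 m and y of tee in the frame of crate between -0.143 and 0.143 m and x of elbow in the frame of crate between -0.166 and 0.166 m and y of elbow in the frame of crate between -0.143 and 0.143 m); the robot touches nothing.
It fails at once if the gauge or the bottle is shifted by more than 30 mm (distance of any of gauge, bottle from where it was at the start of the episode above 0.03 m).
It also fails if it takes over 67 s, if anything falls off the work surface, if the arm or the gripper's body presses on something with over 40 N, if the wrist force passes 120 N, or if a joint passes its speed limit or range.

## Working session

There is one attempt and no reset: what is moved stays moved. The work goes in short steps, Python scripts to look and compute and a tool call to move; the robot and the scene stay as the last step left them, time stands still between calls to the robot, and variables do not carry over. Pictures are saved under pics/ and viewed, about 8 in all and at most 12, crops included, and the job is handed in when it is done.

Besides the shell and the picture viewer there is one more tool, called after "Call:" as name([rows], argument=value, ...), one row to a line, values as JSON. arm_command: Moves the arm, as the interface text tells. Its arguments: {"type":"object","properties":{"rows":{"type":"array"}},"required":["rows"]}

```bash
mkdir -p pics
cat > h.py <<'E'
import numpy as np,cv2
from workcell import r,imaging
from scipy.spatial.transform import Rotation as R
def K(p,h=480):
    return h/2/np.tan(np.radians(p['vfov'])/2)
def grab(n):
    p=imaging.camera_params(n); im,d=imaging.capture(n); return im,d,p
def cloud(d,p):
    f=K(p); v,u=np.mgrid[0:480,0:640]
    c=np.stack([(u-p['cx'])/f*d,(v-p['cy'])/f*d,d],-1)
    w=c@p['T'][:3,:3].T+p['T'][:3,3]; w[d<=0]=np.nan; return w
E
python3 - <<'E'
from h import *
s=r.state(); print(s)
for n in("scene","top"):
    im,d,p=grab(n); np.savez(n+'.npz',im=im,w=cloud(d,p)); cv2.imwrite(f'pics/{n}0.png',im[:,:,::-1])
    print(n,p,(d>0).mean())
E
```

```text
{'time': 0.0, 'joint_positions': array([ 1.3558129 ,  0.68997854, -0.19452213,  1.566337  ,  0.15728297,
        0.90249263, -0.21505828]), 'joint_vel': array([-1.54176479e-03, -1.78680864e-03, -4.30721416e-04,  1.07508847e-03,
        9.95486640e-04,  1.11596960e-05,  1.27577263e-03]), 'effort': array([ 7.21799734e-04, -5.27554929e+01, -1.26691740e+00, -1.53430098e+01,
       -5.27141453e-02,  6.57298457e-03,  1.72931022e-04]), 'tcp_pos': array([ 0.15378906, -0.60544639,  0.40391523]), 'eef_rot': array([-3.11551520e+00, -3.89746993e-01,  5.32059853e-04]), 'force': array([0.20689643, 0.75722983, 0.36082487]), 'wrist_torque': array([ 0.00194595, -0.00507197,  0.00983427]), 'gripper_width': 0.08835730841370242}
scene {'vfov': 47.502939334712934, 'cx': 320.06688907498784, 'cy': 253.03352022177552, 'T': array([[-0.73435179,  0.51783713, -0.43883044,  1.06128988],
       [ 0.67876379,  0.56278499, -0.47175498,  0.48501625],
       [ 0.00267494, -0.64429633, -0.76477126,  0.94703278],
       [ 0.        ,  0.        ,  0.        ,  1.        ]])} 0.995986328125
top {'vfov': 54.2934166258619, 'cx': 319.2137789126849, 'cy': 233.22247529651852, 'T': array([[-0.01079933, -0.99194039,  0.12624437,  0.51331486],
       [-0.99980529,  0.01279666,  0.01502082, -0.02389156],
       [-0.01651527, -0.12605758, -0.99188544,  1.01458513],
       [ 0.        ,  0.        ,  0.        ,  1.        ]])} 0.99607421875
```

View pics/scene0.png

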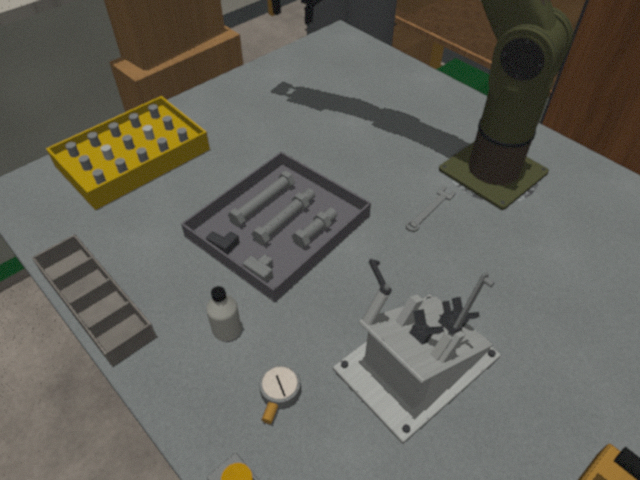

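View pics/top0.png

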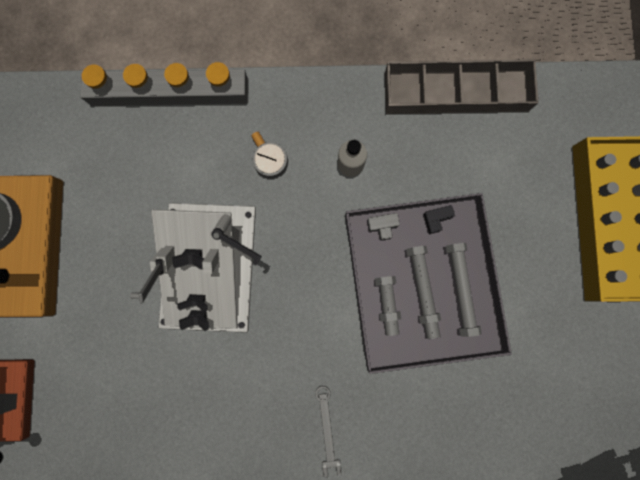

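Scene: three long fittings in the crate. In the top view the middle one is the adapter, with its end hexagon at (418,252), collar at (429,320) and nose at (432,336). The dumbbell is at right (456,248)–(469,332) and the short one at left. The cradle is around (200,270), with the keeper standing open at left (150,280) and the hook swung out at (240,245). The gauge is at (270,160) and the bottle at (352,155).

Run:
```python
from h import *
t=np.load('top.npz'); w=t['w']; s=np.load('scene.npz')['w']
# adapter: middle lane
sub=w[235:345,405:445].reshape(-1,3); a=sub[(sub[:,2]>.027)&(sub[:,2]<.06)]
u,v=cv2.fitLine(a[:,:2].astype(np.float32),cv2.DIST_HUBER,0,.001,.001).ravel()[:2],None
d=u if u[0]>0 else -u; c=np.median(a[:,:2],0); n=np.array([-d[1],d[0]])
q=(a[:,:2]-c)@d; l=(a[:,:2]-c)@n
print('adapter dir',d,np.degrees(np.arctan2(d[1],d[0])),'c',c,len(a))
for lo in np.arange(-.12,.12,.008):
    m=(q>lo)&(q<=lo+.008)
    if m.sum()>3: print(round(lo+.004,3),m.sum(),np.round([l[m].min(),l[m].max(),a[m,2].max(),np.median(a[m,2])],4))
# bench check, bottle/gauge
print('bench',np.median(w[400:440,100:250,2]), np.median(s[150:170,250:300,2]))
print('gauge',w[160,270],'bottle',w[150,352])
# bed plane from top cam
sub=w[210:330,150:250].reshape(-1,3); sub=sub[np.isfinite(sub[:,0])&(sub[:,2]>.03)]
rng=np.random.default_rng(0); best=0
for i in range(2000):
    p=sub[rng.choice(len(sub),3,False)]; nn=np.cross(p[1]-p[0],p[2]-p[0]); nn/=np.linalg.norm(nn)+1e-12
    if abs(abs(nn[2])-np.cos(np.pi/6))>.04: continue
    m=abs((sub-p[0])@nn)<.002
    if m.sum()>best: best=m.sum(); bm=m
P=sub[bm]; c=P.mean(0); nn=np.linalg.svd(P-c)[2][2]; nn*=np.sign(nn[2])
y=np.cross([0,0,1],[-nn[0],-nn[1],0]); y/=np.linalg.norm(y); x=np.cross(y,nn)
print('plane n',nn,'tilt',np.degrees(np.arccos(nn[2])),'x',x,'y',y,'c',c,best)
np.savez('bed.npz',c=c,x=x,y=y,n=nn)
# ortho height maps in plane frame, 2 px/mm
B=np.stack([x,y,nn],1)
out=[]
im={'top':t['im'],'scene':np.load('scene.npz')['im']}
for nm,W in(('top',w),('scene',s)):
    q=((W-c)@B).reshape(-1,3); col=im[nm].reshape(-1,3)
    m=(abs(q[:,0])<.22)&(abs(q[:,1])<.14)&(q[:,2]>-.02)&(q[:,2]<.2)
    q=q[m]; np.save(nm+'_q.npy',q)
    H=np.zeros((440,280),np.uint8)
    o=np.argsort(q[:,2])
    for k in o:
        r_,c_=int((.22-q[k,0])*1000),int((.14-q[k,1])*1000)
        cv2.rectangle(H,(c_-1,r_-1),(c_+1,r_+1),int(np.clip(40+q[k,2]*1500,0,255)),-1)
    out.append(H)
for z in (cv2.hconcat(out),): cv2.imwrite('pics/bedmap.png',cv2.applyColorMap(z,cv2.COLORMAP_JET))
```

```text
adapter dir [0.98839414 0.1519111 ] 8.737693 c [ 0.50948196 -0.22620314] 1312
-0.092 24 [-0.0154  0.0104  0.0403  0.036 ]
-0.084 56 [-0.0156  0.0114  0.0413  0.0365]
-0.076 49 [-0.0158  0.0107  0.0412  0.0368]
-0.068 52 [-0.0157  0.0111  0.0415  0.0362]
-0.06 61 [-0.0221  0.0179  0.0474  0.0389]
-0.052 81 [-0.0227  0.0191  0.0487  0.0417]
-0.044 72 [-0.0228  0.0175  0.047   0.0395]
-0.036 51 [-0.0159  0.0114  0.0415  0.0366]
-0.028 56 [-0.0158  0.0116  0.0423  0.0359]
-0.02 50 [-0.0144  0.0111  0.044   0.0364]
-0.012 53 [-0.0152  0.012   0.0406  0.0361]
-0.004 50 [-0.0157  0.0115  0.0406  0.0351]
0.004 52 [-0.0143  0.012   0.0417  0.0361]
0.012 50 [-0.0147  0.0108  0.0427  0.0361]
0.02 50 [-0.0142  0.0107  0.0429  0.0364]
0.028 50 [-0.0149  0.0117  0.0414  0.0367]
0.036 49 [-0.0154  0.0113  0.0427  0.0361]
0.044 49 [-0.014   0.0112  0.0411  0.0366]
0.052 49 [-0.0147  0.0112  0.0422  0.0367]
0.06 49 [-0.0147  0.0109  0.0432  0.0362]
0.068 49 [-0.0147  0.0114  0.0421  0.0363]
0.076 45 [-0.015   0.0107  0.041   0.0359]
0.084 71 [-0.0224  0.0187  0.0478  0.0409]
0.092 74 [-0.0213  0.0181  0.0481  0.0425]
0.1 20 [-0.0222  0.0199  0.0489  0.0404]
bench nan nan
gauge [0.79874375 0.09545178 0.0342941 ] bottle [ 0.78751513 -0.07593046  0.13289   ]
plane n [-0.5003122   0.03066589  0.86530186] tilt 30.08280856299702 x [ 0.863681   -0.05293804  0.50125113] y [ 0.0611787   0.99812683 -0.        ] c [0.56418343 0.23205311 0.10211494] 5441
```

View pics/bedmap.png

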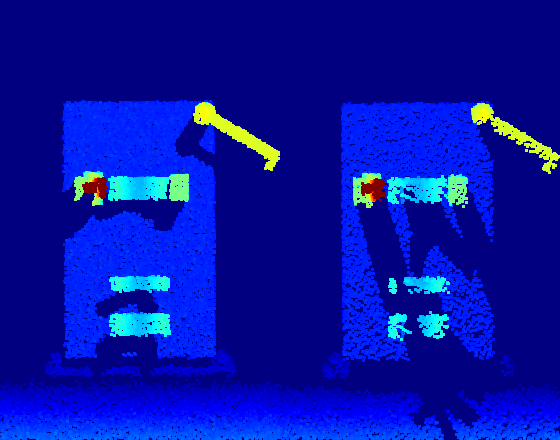

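The map shows the plate, the three saddles, the hinge post with the keeper standing, the catch post, and the hook open at about 57°. Next I fix the bed frame from the saddles and compute the targets.

Run:
```python
from h import *
b=np.load('bed.npz'); B=np.stack([b['x'],b['y'],b['n']],1)
for nm in('top','scene'):
    q=np.load(nm+'_q.npy')
    pl=q[abs(q[:,2])<.004]
    # plate side edges vs x -> yaw check
    for sg in(1,-1):
        E=[]
        for x in np.arange(-.12,.12,.01):
            m=pl[(abs(pl[:,0]-x)<.005)&(abs(pl[:,1])<.1)]
            if len(m)>5: E.append((x,np.percentile(sg*m[:,1],99)*sg))
        E=np.array(E); k=abs(E[:,1]-np.median(E[:,1]))<.004
        f=np.polyfit(E[k,0],E[k,1],1); print(nm,'edge',sg,f)
    e=pl[abs(pl[:,1])<.07]; print('x extent',np.percentile(e[:,0],[.3,99.7]),'z',np.median(pl[:,2]))
    h=q[(q[:,2]>.015)&(q[:,2]<.05)&(q[:,0]>-.15)&(abs(q[:,1])<.05)]
    for lo,hi in((-.12,-.07),(-.07,-.045+.005),(.02,.06)):
        m=h[(h[:,0]>lo)&(h[:,0]<hi)]
        print(' saddle x',np.percentile(m[:,0],[2,98]),'y',np.percentile(m[:,1],[1,99]),'zmax',np.percentile(m[:,2],98),len(m))
    k=q[(q[:,2]>.09)&(q[:,1]>0)&(q[:,0]<.1)]; print(' keeper pts',k.min(0),k.max(0),len(k))
    for z in np.arange(.09,.2,.02):
        m=k[abs(k[:,2]-z)<.01]
        if len(m): print('   ',round(z,3),np.median(m,0))
    hk=q[(q[:,2]>.06)&(q[:,2]<.085)&(q[:,1]<-.055)]
    print(' hook ext',hk.min(0),hk.max(0),np.median(hk[:,2]))
    f=cv2.fitLine(hk[:,:2].astype(np.float32),cv2.DIST_HUBER,0,.001,.001).ravel(); print(' hook dir',f)
```

```text
top edge 1 [0.00707364 0.07380478]
top edge -1 [ 0.00772697 -0.07323367]
x extent [-0.21193627  0.11747616] z 1.608397096386427e-07
 saddle x [-0.11475137 -0.0943184 ] y [-0.02847788  0.02852373] zmax 0.045406917949097264 360
 saddle x [-0.06945626 -0.05740522] y [-0.02831506  0.02797253] zmax 0.044917480121755414 254
 saddle x [0.02117114 0.04602771] y [-0.04704726  0.04845903] zmax 0.04920604889750032 669
 keeper pts [0.02266993 0.03387295 0.09042146] [0.04157347 0.05697972 0.17400717] 298
    0.09 [0.03683343 0.0416522  0.09509258]
    0.11 [0.0354234  0.04039494 0.10940649]
    0.13 [0.03584743 0.03858227 0.13052782]
    0.15 [0.03621551 0.03699464 0.15069568]
    0.17 [0.033269   0.03937496 0.16791184]
 hook ext [ 0.05020811 -0.13991164  0.06061208] [ 0.11617729 -0.05545531  0.08095918] 0.07320659686577473
 hook dir [ 0.5622415   0.8269731   0.09302964 -0.09082185]
scene edge 1 [0.00290234 0.07652643]
scene edge -1 [ 0.00596777 -0.06981391]
x extent [-0.21479346  0.11605969] z -0.0004399783637515042
 saddle x [-0.11647671 -0.07062766] y [-0.02659162  0.03008553] zmax 0.04443201582147165 263
 saddle x [-0.06900087 -0.05825922] y [-0.02686935  0.02985997] zmax 0.04371116106641361 208
 saddle x [0.02127483 0.04443023] y [-0.04530417  0.0494668 ] zmax 0.04901173261057046 744
 keeper pts [0.01971893 0.0350865  0.0905492 ] [0.04025349 0.05792244 0.17227867] 372
    0.09 [0.0342113  0.04717626 0.09537391]
    0.11 [0.03548681 0.04562874 0.10973943]
    0.13 [0.03527711 0.04415543 0.12980371]
    0.15 [0.03575214 0.04247286 0.14994794]
    0.17 [0.03274228 0.04396979 0.16597261]
 hook ext [ 0.04776424 -0.1384857   0.06005638] [ 0.11566514 -0.05504899  0.07928153] 0.0722092463841241
 hook dir [ 0.54607177  0.8377384   0.0952933  -0.08343515]
```

```bash
cat >> h.py <<'E'
b=np.load('bed.npz'); B0=np.stack([b['x'],b['y'],b['n']],1)
BO=b['c']+B0@[-.082,.0007,0]; BR=B0@R.from_rotvec([0,0,.006]).as_matrix()
FLIP=np.diag([1.,-1,-1])
def bed(x,y,z): return BO+BR@[x/1e3,y/1e3,z/1e3]
def tobed(p): return BR.T@(np.asarray(p)-BO)*1e3
def down(yaw): return R.from_euler('z',yaw).as_matrix()@FLIP
def cur():
    s=r.state(); Rc=R.from_rotvec(s['eef_rot']).as_matrix(); return s,s['tcp_pos']+.147*Rc[:,2],Rc
def move(g,Rt):
    s,gc,Rc=cur(); t=g-.147*Rt[:,2]
    print('t',s['time'],'grasp pt',gc.round(4),'bed',tobed(gc).round(1),'tool',s['tcp_pos'].round(4),'F',s['force'].round(1),'w',s['gripper_width'])
    print(' q',s['joint_positions'].round(2))
    print(' travel',(Rc.T@(t-s['tcp_pos'])).round(4).tolist(),'twist',np.degrees(R.from_matrix(Rc.T@Rt).as_rotvec()).round(2).tolist())
AY=np.radians(8.74); AD=np.array([np.cos(AY),np.sin(AY)]); AN=np.array([-AD[1],AD[0]]); AC=np.array([.50948,-.2262])+.003*AD-.002*AN
E
python3 - <<'E'
from h import *
print('bed O',BO,BR); print('A',AC)
g=AC-.005*AD
move(np.r_[g,.15],down(AY))
E
```

```text
bed O [0.49340442 0.23709272 0.06101235] [[ 0.86403252  0.05599554 -0.5003122 ]
 [-0.04694837  0.99842649  0.03066589]
 [ 0.50124211 -0.00300749  0.86530186]]
A [ 0.51274907 -0.22772092]
t 0.1 grasp pt [ 0.1537 -0.6053  0.257 ] bed [-155.7 -860.6  313.7] tool [ 0.1538 -0.6055  0.404 ] F [-0.2  0.8 -0.5] w 0.08795519234918621
 q [ 1.36  0.69 -0.19  1.57  0.16  0.9  -0.22]
 travel [0.436, -0.278, 0.1074] twist [-0.09, 0.01, 5.52]
```

Call:
arm_command([
  {"travel":[0.436,-0.278,0.06],"twist":[-0.1,0,5.5],"jaw":0.06},
  {"travel":[0.436,-0.278,0.06],"twist":[-0.1,0,5.5],"jaw":0.06},
  {"travel":[0.436,-0.278,0.06],"twist":[-0.1,0,5.5],"jaw":0.06},
  {"travel":[0.436,-0.278,0.06],"twist":[-0.1,0,5.5],"jaw":0.06},
  {"travel":[0.436,-0.278,0.06],"twist":[-0.1,0,5.5],"jaw":0.06},
  {"travel":[0.436,-0.278,0.06],"twist":[-0.1,0,5.5],"jaw":0.06},
  {"travel":[0.436,-0.278,0.06],"twist":[-0.1,0,5.5],"jaw":0.06},
  {"travel":[0.436,-0.278,0.06],"twist":[-0.1,0,5.5],"jaw":0.06},
  {"travel":[0.436,-0.278,0.06],"twist":[-0.1,0,5.5],"jaw":0.06},
  {"travel":[0.436,-0.278,0.06],"twist":[-0.1,0,5.5],"jaw":0.06},
  {"travel":[0.436,-0.278,0.06],"twist":[-0.1,0,5.5],"jaw":0.06},
  {"travel":[0.436,-0.278,0.06],"twist":[-0.1,0,5.5],"jaw":0.06},
])

```text
time: 1.1
tcp_pos: [0.495, -0.2421, 0.3466]
eef_rot: [3.131, 0.24, -0.001]
force: [-0.0, -0.6, -0.1]
gripper_width: 0.0598
```

Call:
arm_command([
  {"travel":[0,0,0],"twist":[0,0,0],"jaw":0.06},
  {"travel":[0,0,0],"twist":[0,0,0],"jaw":0.06},
])

```text
time: 1.27
tcp_pos: [0.4959, -0.2407, 0.3465]
eef_rot: [3.132, 0.25, 0.001]
force: [-1.1, -0.8, -0.7]
gripper_width: 0.0602
```

Run:
```python
from h import *
g=AC-.005*AD
move(np.r_[g,.12],down(AY))
im,d,p=grab('wrist'); np.savez('w1.npz',im=im,w=cloud(d,p)); cv2.imwrite('pics/w1.png',im[:,:,::-1])
```

```text
t 1.2667 grasp pt [ 0.4959 -0.2407  0.1995] bed [  94.  -477.3  103.9] tool [ 0.4959 -0.2407  0.3465] F [-1.1 -0.8 -0.7] w 0.060207129081338066
 q [ 0.42  0.67 -0.08  1.85  0.08  0.62 -1.13]
 travel [0.0137, -0.0102, 0.0795] twist [0.0, -0.03, 0.4]
```

Run:
```python
from h import *
w=np.load('w1.npz')['w'].reshape(-1,3); q=np.c_[(w[:,:2]-AC)@AD,(w[:,:2]-AC)@AN,w[:,2]]
a=q[(q[:,2]>.022)&(q[:,2]<.06)&(abs(q[:,1])<.035)&(abs(q[:,0])<.13)]
print(len(a), 'floor',np.nanmedian(q[(abs(abs(q[:,1])-.04)<.01)&(abs(q[:,0])<.08)][:,2]))
for lo in np.arange(-.112,.12,.008):
    m=a[(a[:,0]>lo)&(a[:,0]<=lo+.008)]
    if len(m)>5: print(round(lo+.004,3),len(m),np.percentile(m[:,1],[1,99]).round(4),np.percentile(m[:,2],97).round(4),'xr',m[:,0].min().round(4),m[:,0].max().round(4))
```

```text
8380 floor 0.2654631341688573
-0.092 238 [-0.0143  0.0121] 0.0389 xr -0.0959 -0.088
-0.084 251 [-0.0142  0.0134] 0.0392 xr -0.088 -0.08
-0.076 258 [-0.0142  0.013 ] 0.039 xr -0.08 -0.072
-0.068 162 [-0.0147  0.0128] 0.0431 xr -0.072 -0.064
-0.06 421 [-0.0221  0.021 ] 0.0446 xr -0.064 -0.056
-0.052 530 [-0.0219  0.0208] 0.0446 xr -0.056 -0.048
-0.044 331 [-0.0186  0.0154] 0.041 xr -0.048 -0.04
-0.036 279 [-0.0137  0.0123] 0.039 xr -0.0399 -0.032
-0.028 296 [-0.0136  0.0134] 0.0389 xr -0.032 -0.024
-0.02 290 [-0.0135  0.0131] 0.0391 xr -0.0239 -0.016
-0.012 301 [-0.0134  0.0129] 0.039 xr -0.016 -0.008
-0.004 299 [-0.0134  0.0128] 0.0392 xr -0.008 -0.0001
0.004 312 [-0.0133  0.0127] 0.039 xr 0.0 0.008
0.012 317 [-0.0132  0.0126] 0.0392 xr 0.0081 0.0159
0.02 326 [-0.0131  0.0137] 0.0389 xr 0.0161 0.024
0.028 328 [-0.013   0.0133] 0.0392 xr 0.0241 0.0319
0.036 348 [-0.0138  0.0131] 0.0389 xr 0.032 0.04
0.044 354 [-0.0137  0.013 ] 0.0391 xr 0.04 0.0477
0.052 368 [-0.0136  0.0129] 0.039 xr 0.0482 0.056
0.06 364 [-0.0135  0.0128] 0.0391 xr 0.0561 0.064
0.068 382 [-0.0134  0.0137] 0.0392 xr 0.064 0.072
0.076 504 [-0.0204  0.0205] 0.0442 xr 0.072 0.08
0.084 620 [-0.0211  0.0213] 0.0447 xr 0.08 0.088
0.092 481 [-0.021   0.0221] 0.0446 xr 0.088 0.094
```

View pics/w1.png

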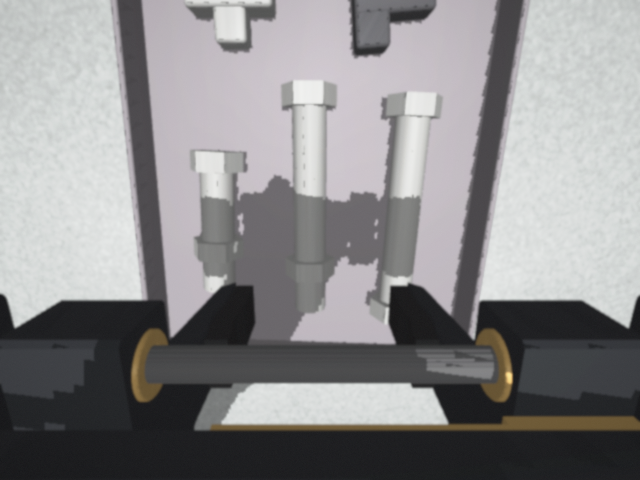

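The wrist view confirms the adapter in the middle lane: end hexagon (308,95), collar (309,268), nose (310,300). It agrees with my estimate to about 1 mm. Descending.

Call:
arm_command([
  {"travel":[0.013,-0.01,0.03],"twist":[0,0,0.4],"jaw":0.06},
  {"travel":[0.013,-0.01,0.07],"twist":[0,0,0.4],"jaw":0.06},
  {"travel":[0.013,-0.01,0.1],"twist":[0,0,0.4],"jaw":0.06},
  {"travel":[0.013,-0.01,0.13],"twist":[0,0,0.4],"jaw":0.06},
  {"travel":[0.013,-0.01,0.15],"twist":[0,0,0.4],"jaw":0.06},
  {"travel":[0.013,-0.01,0.16],"twist":[0,0,0.4],"jaw":0.06},
  {"travel":[0.013,-0.01,0.16],"twist":[0,0,0.4],"jaw":0.06},
  {"travel":[0.013,-0.01,0.16],"twist":[0,0,0.4],"jaw":0.06},
])

```text
time: 1.98
tcp_pos: [0.5049, -0.2335, 0.1875]
eef_rot: [3.131, 0.226, -0.0]
force: [0.3, 0.6, 0.3]
gripper_width: 0.0601
```

Run:
```python
from h import *
g=AC-.006*AD
move(np.r_[g,.028],down(AY))
```

```text
t 1.9833 grasp pt [ 0.5049 -0.2339  0.0405] bed [  21.7 -469.5  -38. ] tool [ 0.5049 -0.2335  0.1875] F [0.3 0.6 0.3] w 0.06006163558079778
 q [ 0.37  0.94 -0.04  1.91  0.11  0.29 -1.18]
 travel [0.0026, -0.0046, 0.0125] twist [0.14, 0.02, -0.5]
```

Call:
arm_command([
  {"travel":[0.003,-0.005,0.006],"twist":[0.1,0,-0.5],"jaw":0.06},
  {"travel":[0.003,-0.005,0.012],"twist":[0.1,0,-0.5],"jaw":0.06},
  {"travel":[0.003,-0.005,0.012],"twist":[0.1,0,-0.5],"jaw":0.06},
  {"travel":[0.003,-0.005,0.012],"twist":[0.1,0,-0.5],"jaw":0.06},
  {"travel":[0.003,-0.005,0.012],"twist":[0.1,0,-0.5],"jaw":0.06},
])

```text
time: 2.4
tcp_pos: [0.5078, -0.2269, 0.1755]
eef_rot: [3.132, 0.243, 0.001]
force: [-0.5, -0.1, 0.0]
gripper_width: 0.0601
```

Run:
```python
from h import *
g=AC-.006*AD
move(np.r_[g,.028],down(AY))
```

```text
t 2.4 grasp pt [ 0.5079 -0.227   0.0285] bed [  18.  -462.4  -49.7] tool [ 0.5078 -0.2269  0.1755] F [-0.5 -0.1  0. ] w 0.06014893523350291
 q [ 0.36  0.96 -0.04  1.91  0.11  0.27 -1.18]
 travel [-0.0012, 0.0015, 0.0005] twist [0.03, -0.03, 0.12]
```

Position is good (within 1–2 mm). Close and lift.

Call:
arm_command([
  {"travel":[-0.001,0.001,0],"twist":[0,0,0],"jaw":0.03},
  {"travel":[-0.001,0.001,0],"twist":[0,0,0],"jaw":0.015},
  {"travel":[-0.001,0.001,0],"twist":[0,0,0],"jaw":0.015},
  {"travel":[-0.001,0.001,0],"twist":[0,0,0],"jaw":0.015},
  {"travel":[-0.001,0.001,0],"twist":[0,0,0],"jaw":0.015},
  {"travel":[-0.001,0.001,-0.02],"twist":[0,0,0],"jaw":0.015},
  {"travel":[-0.001,0.001,-0.05],"twist":[0,0,0],"jaw":0.015},
  {"travel":[-0.001,0.001,-0.09],"twist":[0,0,0],"jaw":0.015},
  {"travel":[-0.001,0.001,-0.13],"twist":[0,0,0],"jaw":0.015},
  {"travel":[-0.001,0.001,-0.17],"twist":[0,0,0],"jaw":0.015},
  {"travel":[-0.001,0.001,-0.2],"twist":[0,0,0],"jaw":0.015},
  {"travel":[-0.001,0.001,-0.2],"twist":[0,0,0],"jaw":0.015},
])

```text
time: 3.4
tcp_pos: [0.5082, -0.2287, 0.3806]
eef_rot: [3.128, 0.242, 0.015]
force: [1.7, -0.2, -5.2]
gripper_width: 0.027
```

Run:
```python
from h import *
# above-seat pose: adapter x=-5.. at bed 50, height 150
move(bed(50,0,42+110),BR@FLIP)
im,d,p=grab('wrist'); s,g,Rc=cur()
w=cloud(d,p).reshape(-1,3); q=(w-g)@Rc   # tool axes about grasp point
np.save('held.npy',q)
a=q[(abs(q[:,1])<.03)&(abs(q[:,0])<.13)&(abs(q[:,2])<.03)]
for lo in np.arange(-.112,.12,.008):
    m=a[(a[:,0]>lo)&(a[:,0]<=lo+.008)]
    if len(m)>5: print(round(lo+.004,3),len(m),np.percentile(m[:,1],[1,99]).round(4),np.percentile(m[:,2],5).round(4),'xr',m[:,0].min().round(4),m[:,0].max().round(4))
```

```text
t 3.4 grasp pt [ 0.5097 -0.2292  0.2336] bed [ 122.5 -465.2  126.9] tool [ 0.5082 -0.2287  0.3806] F [ 1.7 -0.2 -5.2] w 0.02695912423824536
 q [ 0.39  0.63 -0.08  1.81  0.07  0.7  -1.15]
 travel [-0.0475, -0.4858, 0.0328] twist [-3.09, 29.38, 11.78]
-0.052 18 [-0.0207  0.0225] -0.0013 xr -0.0506 -0.048
-0.044 1044 [-0.0206  0.0225] -0.0095 xr -0.048 -0.04
-0.036 1146 [-0.0178  0.0196] -0.0127 xr -0.04 -0.032
-0.028 1040 [-0.0121  0.0136] -0.0129 xr -0.032 -0.024
-0.02 400 [-0.009   0.0107] -0.0131 xr -0.024 -0.0189
-0.012 96 [-0.0204  0.0219] -0.0298 xr -0.0104 -0.008
-0.004 988 [-0.0186  0.0202] -0.0295 xr -0.008 -0.0
0.004 1702 [-0.0176  0.0188] -0.0284 xr 0.0 0.008
0.012 5742 [-0.0274  0.0289] -0.0287 xr 0.008 0.016
0.02 1417 [-0.0121  0.0138] -0.0134 xr 0.016 0.024
0.028 1510 [-0.012   0.0137] -0.0134 xr 0.024 0.032
0.036 1572 [-0.012   0.0137] -0.0135 xr 0.032 0.04
0.044 1674 [-0.0121  0.0137] -0.0136 xr 0.04 0.048
0.052 1750 [-0.0121  0.0136] -0.0138 xr 0.048 0.056
0.06 1858 [-0.0121  0.0137] -0.0138 xr 0.056 0.064
0.068 1975 [-0.0121  0.0137] -0.0139 xr 0.064 0.072
0.076 2066 [-0.0121  0.0137] -0.0139 xr 0.072 0.08
0.084 3230 [-0.0193  0.0209] -0.0193 xr 0.08 0.088
0.092 3892 [-0.0205  0.0221] -0.0198 xr 0.088 0.096
0.1 2827 [-0.0205  0.022 ] -0.0198 xr 0.096 0.1018
```

The adapter is held about 6 mm from its origin, with the axis through the grasp point. Moving to above the seat.

Call:
arm_command([
  {"travel":[-0.005,-0.04,0],"twist":[0,0,0],"jaw":0.015},
  {"travel":[-0.01,-0.08,0],"twist":[0,3,1],"jaw":0.015},
  {"travel":[-0.014,-0.12,0.003],"twist":[-0.3,6,2],"jaw":0.015},
  {"travel":[-0.018,-0.16,0.006],"twist":[-0.6,9,3],"jaw":0.015},
  {"travel":[-0.022,-0.2,0.009],"twist":[-1,12,4],"jaw":0.015},
  {"travel":[-0.026,-0.24,0.012],"twist":[-1.3,15,5],"jaw":0.015},
  {"travel":[-0.03,-0.28,0.015],"twist":[-1.7,18,6],"jaw":0.015},
  {"travel":[-0.034,-0.32,0.018],"twist":[-2,21,8],"jaw":0.015},
  {"travel":[-0.038,-0.36,0.021],"twist":[-2.4,24,9],"jaw":0.015},
  {"travel":[-0.041,-0.4,0.024],"twist":[-2.7,27,10],"jaw":0.015},
  {"travel":[-0.044,-0.44,0.026],"twist":[-3,29,11],"jaw":0.015},
  {"travel":[-0.044,-0.44,0.026],"twist":[-3,29,11],"jaw":0.015},
])

```text
time: 4.45
tcp_pos: [0.4359, 0.136, 0.3869]
eef_rot: [3.04, -0.046, 0.644]
force: [0.7, -0.6, -5.6]
gripper_width: 0.0272
```

Run:
```python
from h import *
move(bed(49,0,42+90),BR@FLIP)
```

```text
t 4.45 grasp pt [0.4954 0.1302 0.2526] bed [ 102.8 -107.1  161.5] tool [0.4359 0.136  0.3869] F [ 0.7 -0.6 -5.6] w 0.027214025054285353
 q [-0.79  0.52  0.48  2.27 -0.8   0.04 -1.22]
 travel [-0.0631, -0.1074, 0.0344] twist [0.71, 6.11, 1.64]
```

Joint 6 hit its lower limit (0.04), so this wrist configuration can't reach the 30° tilt. The other wrist branch (q5 near π) should. I'll fit a quick kinematic model to the recorded states to plan the flip.

```bash
cat > fk.py <<'E'
import numpy as np, itertools
from scipy.optimize import least_squares
from scipy.spatial.transform import Rotation as R
D=[([1.3558,.68998,-.1945,1.5663,.1573,.9025,-.2151],[.15379,-.60545,.40392],[-3.1155,-.38975,.0005]),
([.42,.67,-.08,1.85,.08,.62,-1.13],[.4959,-.2407,.3465],[3.132,.25,.001]),
([.37,.94,-.04,1.91,.11,.29,-1.18],[.5049,-.2335,.1875],[3.131,.226,0]),
([.36,.96,-.04,1.91,.11,.27,-1.18],[.5078,-.2269,.1755],[3.132,.243,.001]),
([.39,.63,-.08,1.81,.07,.70,-1.15],[.5082,-.2287,.3806],[3.128,.242,.015]),
([-.79,.52,.48,2.27,-.8,.04,-1.22],[.4359,.136,.3869],[3.04,-.046,.644])]
def rz(a): return R.from_euler('z',a).as_matrix()
def ry(a): return R.from_euler('y',a).as_matrix()
def fk(q,P,s):
    h,L1,L2,d,o1,o7=P[:6]
    A=rz(s[0]*q[0]+o1)@ry(q[1]); p=np.array([0,0,h])+A[:,2]*L1
    A=A@rz(s[1]*q[2])@ry(q[3]); p=p+A[:,2]*L2; F=A[:,2]
    A=A@rz(s[2]*q[4])@ry(q[5])@rz(s[3]*q[6]+o7); return p+A[:,2]*d,A,F
def res(P,s):
    o=[]
    for q,p,v in D:
        pp,A,_=fk(q,P,s); o+=list((pp-p)*3)+list(R.from_matrix(A.T@R.from_rotvec(v).as_matrix()).as_rotvec())
    return np.array(o)
if __name__=='__main__':
    best=[]
    for s in itertools.product([1,-1],repeat=4):
        for o7 in(0,1.57,3.14,-1.57):
            f=least_squares(res,[.33,.4,.4,.15,0,o7],args=(s,),loss='soft_l1',f_scale=.05); best.append((f.cost,s,f.x))
    best.sort(key=lambda t:t[0])
    for b_ in best[:3]: print(b_[0],b_[1],b_[2].round(3))
    c,s,x=best[0]; print(res(x,s).reshape(-1,6).round(3)); np.savez('fk.npz',s=s,x=x)
E
python3 fk.py
```

```text
0.0011059667343308157 (-1, -1, -1, -1) [ 0.368  0.566  0.344  0.185 -0.08   1.49 ]
0.0011059667343308168 (-1, -1, -1, -1) [ 0.368  0.566  0.344  0.185 -0.08   1.49 ]
0.0011059667343308345 (-1, -1, -1, -1) [ 0.368  0.566  0.344  0.185 -0.08   1.49 ]
[[-0.014 -0.003  0.007  0.    -0.     0.   ]
 [ 0.003 -0.001  0.005  0.    -0.005 -0.011]
 [ 0.005  0.01   0.002 -0.001 -0.004  0.006]
 [ 0.003  0.006  0.004 -0.001 -0.004  0.005]
 [-0.003  0.004 -0.006 -0.004  0.004 -0.005]
 [ 0.003  0.004 -0.013  0.036  0.001  0.004]]
```

```bash
cat >> fk.py <<'E'
LO=np.array([-3.01,-.46,-1.47,.13,-1,.04,-2.66]); HI=np.array([3.01,2.08,1.51,2.56,4.14,2.09,2.66])
def ik(p,A,q0,reg=1e-3):
    z=np.load('fk.npz'); s,x=z['s'],z['x']
    f=lambda q:np.r_[(lambda t:np.r_[(t[0]-p)*3,R.from_matrix(t[1].T@A).as_rotvec()])(fk(q,x,s)),reg*(q-q0)]
    o=least_squares(f,np.clip(q0,LO+1e-6,HI-1e-6),bounds=(LO,HI)); return o.x,np.abs(o.fun[:6]).max()
E
python3 - <<'E'
from h import *
import fk
s,g,Rc=cur(); Rt=BR@FLIP
Rt2=Rt@np.diag([-1.,-1,1])
rng=np.random.default_rng(1)
for z in(42,132):
  for nm,T in(('same',Rt),('half',Rt2)):
    tcp=bed(49,0,z)-.147*T[:,2]; seen=[]
    for i in range(30):
        q,e=fk.ik(tcp,T,rng.uniform(fk.LO,fk.HI),1e-3)
        if e<.01 and not any(abs(q-k).max()<.5 for k in seen): seen.append(q); print(z,nm,q.round(2),round(e,4))
E
```

```text
42 same [-0.11  1.15 -1.14  2.28  1.91  1.35  2.22] 0.0
42 same [-1.27  1.13  1.11  2.28  4.14  0.71 -0.3 ] 0.0
42 same [-0.88  0.85  0.31  2.28  2.88  0.39  1.06] 0.0
42 same [-0.55  0.84 -0.25  2.28  2.22  0.63  1.77] 0.0
42 same [-1.09  0.93  0.69  2.28  3.63  0.42  0.27] 0.0
42 half [-0.84  0.84  0.24  2.28  2.75  0.4  -1.95] 0.0
42 half [-0.4   0.88 -0.5   2.28  2.08  0.8  -1.2 ] 0.0
42 half [-0.13  1.1  -1.06  2.28  1.92  1.27 -0.95] 0.0
132 same [-0.25  0.79 -0.89  2.34  1.77  0.99  2.14] 0.0
132 same [-1.12  0.7   0.58  2.34  3.27  0.22  0.66] 0.0
132 same [-0.1   1.08 -1.4   2.34  1.68  1.5   2.23] 0.0
132 same [-0.71  0.63 -0.09  2.34  2.06  0.46  1.86] 0.0
132 same [-1.    0.66  0.38  2.34  2.68  0.25  1.24] 0.0
132 same [-1.24  0.76  0.81  2.34  3.88  0.3   0.04] 0.0
132 half [-0.77  0.63  0.01  2.34  2.14  0.41 -1.36] 0.0
132 half [-1.02  0.66  0.41  2.34  2.75  0.24 -1.97] 0.0
132 half [-0.09  1.09 -1.42  2.34  1.68  1.51 -0.91] 0.0
132 half [-0.46  0.68 -0.51  2.34  1.87  0.71 -1.1 ] 0.0
```

```bash
cat >> fk.py <<'E'
def F(q):
    z=np.load('fk.npz'); p,A,_=fk(q,z['x'],z['s']); return p,A
def rows(wps,n,q_from=None):
    """rows from the measured pose through wps (list of (tcp,R)) ; prints travel/twist"""
    from h import cur
    s,g,Rc=cur()
    print('t',round(s['time'],2),'q',s['joint_positions'].round(2),'g',g.round(3),'w',round(s['gripper_width'],4),'F',s['force'].round(1))
    for p,A in wps[:n]:
        print((Rc.T@(p-s['tcp_pos'])).round(3).tolist(),np.degrees(R.from_matrix(Rc.T@A).as_rotvec()).round(1).tolist())
E
python3 - <<'E'
from h import *
import fk
A=np.array([-.15,.5,-.05,2.0,0.05,.5,-1.2]); Bq=A.copy(); Bq[4]=2.1; Bq[6]=1.85
pr=None
for t in np.linspace(0,1,9):
    q=A+(Bq-A)*t; p,M=fk.F(q); g=p+.147*M[:,2]
    print(q[[4,6]].round(2),'tcp',p.round(3),'g',g.round(3),'tool z',M[:,2].round(2),'rod ends z',(g[2]-.09*M[2,0]).round(3),(g[2]+.1*M[2,0]).round(3))
q,e=fk.ik(bed(49,0,132)-.147*(BR@FLIP)[:,2],BR@FLIP,Bq,1e-2); print('C from B',q.round(2),e)
s,g,Rc=cur(); print('now ',s['tcp_pos'],'fk',fk.F(s['joint_positions'])[0])
p,M=fk.F(A); fk.rows([(p,M)],1)
E
```

```text
[ 0.05 -1.2 ] tcp [0.5   0.052 0.407] g [0.521 0.054 0.261] tool z [ 0.14  0.02 -0.99] rod ends z 0.25 0.274
[ 0.31 -0.82] tcp [0.506 0.03  0.408] g [0.532 0.015 0.264] tool z [ 0.17 -0.1  -0.98] rod ends z 0.267 0.261
[ 0.56 -0.44] tcp [0.516 0.01  0.414] g [ 0.549 -0.021  0.274] tool z [ 0.23 -0.21 -0.95] rod ends z 0.297 0.248
[ 0.82 -0.06] tcp [ 0.53  -0.006  0.422] g [ 0.574 -0.05   0.289] tool z [ 0.3  -0.3  -0.91] rod ends z 0.326 0.247
[1.08 0.32] tcp [ 0.546 -0.018  0.433] g [ 0.603 -0.071  0.308] tool z [ 0.39 -0.36 -0.85] rod ends z 0.346 0.265
[1.33 0.71] tcp [ 0.564 -0.024  0.445] g [ 0.634 -0.082  0.33 ] tool z [ 0.48 -0.4  -0.78] rod ends z 0.351 0.306
[1.59 1.09] tcp [ 0.582 -0.025  0.458] g [ 0.667 -0.084  0.354] tool z [ 0.58 -0.4  -0.71] rod ends z 0.345 0.365
[1.84 1.47] tcp [ 0.599 -0.02   0.472] g [ 0.699 -0.075  0.378] tool z [ 0.68 -0.37 -0.64] rod ends z 0.334 0.428
[2.1  1.85] tcp [ 0.615 -0.01   0.485] g [ 0.727 -0.056  0.401] tool z [ 0.76 -0.32 -0.57] rod ends z 0.331 0.479
C from B [-0.63  0.64 -0.22  2.34  1.99  0.53  1.93] 5.220819697969513e-05
now  [0.43594197 0.13602574 0.38693402] fk [0.43617936 0.13928357 0.38253094]
t 4.45 q [-0.79  0.52  0.48  2.27 -0.8   0.04 -1.22] g [0.495 0.13  0.253] w 0.0272 F [ 0.7 -0.6 -5.6]
[0.069, 0.082, 0.011] [7.7, -14.4, -35.8]
```

Call:
arm_command([
  {"travel":[0.012,0.03,0],"twist":[1.4,-2.5,-6],"jaw":0.015},
  {"travel":[0.025,0.06,0],"twist":[2.6,-5,-12],"jaw":0.015},
  {"travel":[0.04,0.082,0.005],"twist":[4,-7.5,-18],"jaw":0.015},
  {"travel":[0.055,0.082,0.008],"twist":[5.3,-10,-24],"jaw":0.015},
  {"travel":[0.069,0.082,0.011],"twist":[6.5,-12,-30],"jaw":0.015},
  {"travel":[0.069,0.082,0.011],"twist":[7.7,-14.4,-35.8],"jaw":0.015},
  {"travel":[0.069,0.082,0.011],"twist":[7.7,-14.4,-35.8],"jaw":0.015},
  {"travel":[0.069,0.082,0.011],"twist":[7.7,-14.4,-35.8],"jaw":0.015},
])

```text
time: 5.12
tcp_pos: [0.5012, 0.0532, 0.4069]
eef_rot: [2.969, 0.927, 0.222]
force: [-0.8, -0.4, -5.2]
gripper_width: 0.0276
```

```bash
cat > flip.py <<'E'
from h import *
import fk,sys
s=r.state(); q=s['joint_positions'].copy(); Bq=np.array([-.15,.5,-.05,2.0,2.1,.5,1.85]); w=[]
for i in range(11):
    for h in(1.,.75,.5,.3,.15):   # step limited by 6.5 deg and .14 rad
        st=np.clip(Bq-q,-.14,.14)*h; a,b_=fk.F(q),fk.F(q+st)
        if np.degrees(R.from_matrix(a[1].T@b_[1]).magnitude())<6.8: break
    q=q+st; w.append(fk.F(q))
p0,M0=fk.F(s['joint_positions']) # anchor model to measured pose
Rc=R.from_rotvec(s['eef_rot']).as_matrix()
w=[(p-p0+s['tcp_pos'],Rc@M0.T@M) for p,M in w]
fk.rows(w,11); print('q end',q.round(2))
E
python3 flip.py
```

```text
t 5.12 q [-0.44  0.53  0.37  2.   -0.38  0.52 -0.77] g [0.522 0.056 0.261] w 0.0276 F [-0.8 -0.4 -5.2]
[-0.005, 0.012, -0.004] [-0.2, 0.3, -6.7]
[-0.011, 0.022, -0.005] [-0.3, 0.2, -13.4]
[-0.018, 0.032, -0.005] [-0.1, -0.0, -20.1]
[-0.017, 0.03, -0.005] [0.0, -0.1, -25.3]
[-0.014, 0.024, -0.004] [0.2, -0.0, -30.8]
[-0.011, 0.019, -0.004] [0.3, -0.0, -36.4]
[-0.009, 0.016, -0.004] [0.1, -0.3, -41.7]
[-0.008, 0.015, -0.005] [-0.3, -0.7, -46.7]
[-0.008, 0.015, -0.005] [-0.8, -1.3, -51.6]
[-0.009, 0.016, -0.005] [-1.3, -2.0, -56.4]
[-0.009, 0.018, -0.005] [-1.9, -2.8, -61.1]
q end [-0.15  0.5  -0.04  2.    0.17  0.5  -0.23]
```

Call:
arm_command([
  {"travel":[-0.005,0.012,-0.004],"twist":[-0.2,0.3,-6.7],"jaw":0.015},
  {"travel":[-0.011,0.022,-0.005],"twist":[-0.3,0.2,-13.4],"jaw":0.015},
  {"travel":[-0.018,0.032,-0.005],"twist":[-0.1,0,-20],"jaw":0.015},
  {"travel":[-0.017,0.03,-0.005],"twist":[0,0,-25.5],"jaw":0.015},
  {"travel":[-0.014,0.024,-0.004],"twist":[0.2,0,-31],"jaw":0.015},
  {"travel":[-0.011,0.019,-0.004],"twist":[0.3,0,-36.5],"jaw":0.015},
  {"travel":[-0.009,0.016,-0.004],"twist":[0.1,-0.3,-42],"jaw":0.015},
  {"travel":[-0.008,0.015,-0.005],"twist":[-0.3,-0.7,-47],"jaw":0.015},
  {"travel":[-0.008,0.015,-0.005],"twist":[-0.8,-1.3,-52],"jaw":0.015},
  {"travel":[-0.009,0.016,-0.005],"twist":[-1.3,-2,-56.5],"jaw":0.015},
  {"travel":[-0.009,0.018,-0.005],"twist":[-1.9,-2.8,-61],"jaw":0.015},
])

```text
time: 6.03
tcp_pos: [0.5027, 0.0334, 0.4125]
eef_rot: [2.015, 2.227, 0.116]
force: [-0.9, 0.4, -5.6]
gripper_width: 0.0274
```

```bash
python3 flip.py
```

```text
t 6.03 q [-0.26  0.5   0.12  1.99  0.    0.51 -0.06] g [0.525 0.028 0.267] w 0.0274 F [-0.9  0.4 -5.6]
[-0.002, -0.001, 0.002] [0.1, 0.0, -4.7]
[-0.001, -0.001, 0.002] [0.1, -0.0, -9.7]
[-0.001, -0.0, 0.003] [0.0, -0.4, -14.5]
[-0.002, -0.0, 0.003] [-0.0, -1.0, -19.3]
[-0.004, 0.0, 0.003] [-0.0, -1.8, -24.0]
[-0.006, 0.001, 0.003] [0.0, -2.7, -28.6]
[-0.009, 0.002, 0.003] [0.1, -3.7, -33.2]
[-0.012, 0.003, 0.003] [0.3, -4.7, -37.8]
[-0.015, 0.004, 0.002] [0.5, -5.8, -42.3]
[-0.018, 0.006, 0.002] [0.7, -7.0, -46.8]
[-0.022, 0.007, 0.001] [1.1, -8.1, -51.4]
q end [-0.15  0.5  -0.05  2.    0.46  0.5   0.4 ]
```

Call:
arm_command([
  {"travel":[-0.002,-0.001,0.002],"twist":[0.1,0,-4.7],"jaw":0.015},
  {"travel":[-0.001,-0.001,0.002],"twist":[0.1,0,-9.7],"jaw":0.015},
  {"travel":[-0.001,0,0.003],"twist":[0,-0.4,-14.5],"jaw":0.015},
  {"travel":[-0.002,0,0.003],"twist":[0,-1,-19.3],"jaw":0.015},
  {"travel":[-0.004,0,0.003],"twist":[0,-1.8,-24],"jaw":0.015},
  {"travel":[-0.006,0.001,0.003],"twist":[0,-2.7,-28.6],"jaw":0.015},
  {"travel":[-0.009,0.002,0.003],"twist":[0.1,-3.7,-33.2],"jaw":0.015},
  {"travel":[-0.012,0.003,0.003],"twist":[0.3,-4.7,-37.8],"jaw":0.015},
  {"travel":[-0.015,0.004,0.002],"twist":[0.5,-5.8,-42.3],"jaw":0.015},
  {"travel":[-0.018,0.006,0.002],"twist":[0.7,-7,-46.8],"jaw":0.015},
  {"travel":[-0.022,0.007,0.001],"twist":[1.1,-8.1,-51.4],"jaw":0.015},
])

```text
time: 6.95
tcp_pos: [0.5121, 0.0124, 0.4136]
eef_rot: [0.828, 2.772, -0.138]
force: [0.7, 0.3, -4.9]
gripper_width: 0.0275
```

```bash
sed -i 's/(1.,.75,.5,.3,.15)/(1.3,1.2,1.1,1.,.9,.8,.7,.6,.5,.4,.3)/' flip.py; python3 flip.py
```

```text
t 6.95 q [-0.18  0.5   0.01  1.99  0.4   0.51  0.48] g [ 0.542 -0.011  0.272] w 0.0275 F [ 0.7  0.3 -4.9]
[-0.001, 0.0, 0.001] [0.2, -0.8, -6.4]
[-0.003, -0.0, 0.001] [0.7, -1.8, -12.7]
[-0.007, -0.002, 0.001] [1.4, -2.9, -18.8]
[-0.01, -0.003, 0.001] [2.3, -4.1, -24.9]
[-0.015, -0.004, 0.0] [3.3, -5.2, -31.0]
[-0.019, -0.005, -0.0] [4.4, -6.3, -37.0]
[-0.024, -0.006, -0.001] [5.6, -7.4, -43.0]
[-0.028, -0.007, -0.002] [6.9, -8.5, -49.0]
[-0.033, -0.007, -0.003] [8.3, -9.4, -55.0]
[-0.038, -0.008, -0.004] [9.8, -10.4, -61.0]
[-0.043, -0.008, -0.005] [11.4, -11.3, -66.9]
q end [-0.15  0.5  -0.05  2.    1.01  0.5   1.1 ]
```

Call:
arm_command([
  {"travel":[-0.001,0,0.001],"twist":[0.2,-0.8,-6.4],"jaw":0.015},
  {"travel":[-0.003,0,0.001],"twist":[0.7,-1.8,-12.7],"jaw":0.015},
  {"travel":[-0.007,-0.002,0.001],"twist":[1.4,-2.9,-18.8],"jaw":0.015},
  {"travel":[-0.01,-0.003,0.001],"twist":[2.3,-4.1,-24.9],"jaw":0.015},
  {"travel":[-0.015,-0.004,0],"twist":[3.3,-5.2,-31],"jaw":0.015},
  {"travel":[-0.019,-0.005,0],"twist":[4.4,-6.3,-37],"jaw":0.015},
  {"travel":[-0.024,-0.006,-0.001],"twist":[5.6,-7.4,-43],"jaw":0.015},
  {"travel":[-0.028,-0.007,-0.002],"twist":[6.9,-8.5,-49],"jaw":0.015},
  {"travel":[-0.033,-0.007,-0.003],"twist":[8.3,-9.4,-55],"jaw":0.015},
  {"travel":[-0.038,-0.008,-0.004],"twist":[9.8,-10.4,-61],"jaw":0.015},
  {"travel":[-0.043,-0.008,-0.005],"twist":[11.4,-11.3,-66.9],"jaw":0.015},
])

```text
time: 7.87
tcp_pos: [0.5412, -0.0164, 0.4295]
eef_rot: [-0.815, 2.675, -0.64]
force: [-0.2, 0.1, -5.0]
gripper_width: 0.027
```

```bash
python3 flip.py
```

```text
t 7.87 q [-0.15  0.5  -0.03  1.99  0.97  0.52  1.16] g [ 0.596 -0.065  0.302] w 0.027 F [-0.2  0.1 -5. ]
[-0.003, -0.0, -0.0] [1.0, -0.8, -6.4]
[-0.005, -0.002, -0.0] [2.3, -1.5, -12.6]
[-0.008, -0.005, -0.001] [3.7, -2.0, -18.7]
[-0.01, -0.008, -0.001] [5.2, -2.3, -24.8]
[-0.013, -0.012, -0.002] [6.8, -2.6, -30.9]
[-0.016, -0.015, -0.002] [8.4, -2.7, -36.9]
[-0.019, -0.019, -0.003] [10.1, -2.8, -42.9]
[-0.022, -0.022, -0.004] [11.8, -2.7, -48.9]
[-0.026, -0.026, -0.005] [13.5, -2.6, -54.9]
[-0.029, -0.029, -0.006] [15.3, -2.4, -60.8]
[-0.033, -0.032, -0.007] [17.1, -2.0, -66.6]
q end [-0.15  0.5  -0.05  2.    1.59  0.5   1.77]
```

Call:
arm_command([
  {"travel":[-0.003,0,0],"twist":[1,-0.8,-6.4],"jaw":0.015},
  {"travel":[-0.005,-0.002,0],"twist":[2.3,-1.5,-12.6],"jaw":0.015},
  {"travel":[-0.008,-0.005,-0.001],"twist":[3.7,-2,-18.7],"jaw":0.015},
  {"travel":[-0.01,-0.008,-0.001],"twist":[5.2,-2.3,-24.8],"jaw":0.015},
  {"travel":[-0.013,-0.012,-0.002],"twist":[6.8,-2.6,-31],"jaw":0.015},
  {"travel":[-0.016,-0.015,-0.002],"twist":[8.4,-2.7,-37],"jaw":0.015},
  {"travel":[-0.019,-0.019,-0.003],"twist":[10,-2.8,-43],"jaw":0.015},
  {"travel":[-0.022,-0.022,-0.004],"twist":[11.8,-2.7,-49],"jaw":0.015},
  {"travel":[-0.026,-0.026,-0.005],"twist":[13.5,-2.6,-55],"jaw":0.015},
  {"travel":[-0.029,-0.029,-0.006],"twist":[15.3,-2.4,-61],"jaw":0.015},
  {"travel":[-0.033,-0.032,-0.007],"twist":[17,-2,-66.6],"jaw":0.015},
])

```text
time: 8.78
tcp_pos: [0.5795, -0.0186, 0.4549]
eef_rot: [-2.207, 1.758, -1.161]
force: [0.5, 0.2, -5.2]
gripper_width: 0.027
```

Run:
```python
from h import *
import fk
Rt=BR@FLIP
for tgt in((49,-60,190),(49,0,132)):
    move(bed(*tgt),Rt); s,g,Rc=cur()
    q,e=fk.ik(bed(*tgt)-.147*Rt[:,2],Rt,s['joint_positions'],1e-2); print('ik',q.round(2),e)
# straight interpolation sim
q=s['joint_positions'].copy(); t0=s['tcp_pos']; t1=bed(49,-60,190)-.147*Rt[:,2]; dv=R.from_matrix(Rc.T@Rt).as_rotvec()
for f in np.linspace(.1,1,10):
    q,e=fk.ik(t0+(t1-t0)*f,Rc@R.from_rotvec(dv*f).as_matrix(),q,1e-2); print(q.round(2),round(e,4))
```

```text
t 8.7833 grasp pt [ 0.6679 -0.0733  0.3509] bed [ 310.7 -301.   154. ] tool [ 0.5795 -0.0186  0.4549] F [ 0.5  0.2 -5.2] w 0.027030078534216198
 q [-0.16  0.5  -0.02  1.98  1.54  0.5   1.82]
 travel [-0.2256, 0.143, -0.1508] twist [10.89, -21.2, -67.49]
ik [-0.48  0.49 -0.32  2.45  1.93  0.52  2.04] 5.941048473615837e-05
t 8.7833 grasp pt [ 0.6679 -0.0733  0.3509] bed [ 310.7 -301.   154. ] tool [ 0.5795 -0.0186  0.4549] F [ 0.5  0.2 -5.2] w 0.027030078534216198
 q [-0.16  0.5  -0.02  1.98  1.54  0.5   1.82]
 travel [-0.2994, 0.1231, -0.1173] twist [10.89, -21.2, -67.49]
ik [-0.57  0.65 -0.31  2.34  1.94  0.59  1.98] 7.153484419664741e-05
[-0.16  0.49 -0.09  2.09  1.76  0.48  1.66] 0.0001
[-0.18  0.47 -0.12  2.15  1.83  0.49  1.66] 0.0
[-0.2   0.47 -0.14  2.2   1.89  0.49  1.68] 0.0
[-0.23  0.46 -0.17  2.25  1.94  0.5   1.7 ] 0.0
[-0.27  0.46 -0.19  2.3   1.97  0.5   1.74] 0.0
[-0.31  0.46 -0.21  2.34  2.    0.5   1.78] 0.0
[-0.35  0.46 -0.22  2.38  2.01  0.5   1.83] 0.0
[-0.41  0.46 -0.23  2.41  2.    0.5   1.88] 0.0
[-0.47  0.47 -0.24  2.43  1.99  0.49  1.94] 0.0
[-0.53  0.48 -0.24  2.45  1.97  0.48  2.01] 0.0
```

Call:
arm_command([
  {"travel":[-0.018,0.012,-0.012],"twist":[1,-2,-6.6],"jaw":0.015},
  {"travel":[-0.036,0.024,-0.024],"twist":[2,-4,-13.2],"jaw":0.015},
  {"travel":[-0.054,0.036,-0.036],"twist":[3.1,-6,-19.8],"jaw":0.015},
  {"travel":[-0.072,0.048,-0.048],"twist":[4.2,-8,-26.4],"jaw":0.015},
  {"travel":[-0.09,0.06,-0.06],"twist":[5.3,-10,-33],"jaw":0.015},
  {"travel":[-0.108,0.071,-0.072],"twist":[6.4,-12.3,-39.6],"jaw":0.015},
  {"travel":[-0.126,0.082,-0.084],"twist":[7.5,-14.5,-46.2],"jaw":0.015},
  {"travel":[-0.144,0.093,-0.096],"twist":[8.6,-16.6,-52.8],"jaw":0.015},
  {"travel":[-0.162,0.104,-0.108],"twist":[9.7,-18.7,-59.4],"jaw":0.015},
  {"travel":[-0.18,0.115,-0.12],"twist":[10.9,-21.2,-65],"jaw":0.015},
  {"travel":[-0.18,0.115,-0.12],"twist":[10.9,-21.2,-67.5],"jaw":0.015},
  {"travel":[-0.18,0.115,-0.12],"twist":[10.9,-21.2,-67.5],"jaw":0.015},
])

```text
time: 9.78
tcp_pos: [0.4072, 0.1443, 0.392]
eef_rot: [3.015, -0.085, 0.81]
force: [0.1, -0.4, -5.8]
gripper_width: 0.0273
```

Run:
```python
from h import *
move(bed(49,0,140),BR@FLIP)
```

```text
t 9.7833 grasp pt [0.4807 0.1396 0.2648] bed [ 95.8 -98.6 179.7] tool [0.4072 0.1443 0.392 ] F [ 0.1 -0.4 -5.8] w 0.027312950180346414
 q [-0.47  0.44 -0.12  2.36  1.82  0.37  2.33]
 travel [-0.0468, -0.0985, 0.0396] twist [0.07, 0.0, -0.03]
```

The wrist is flipped and the tool is aligned with the bed. Moving over the seat.

Call:
arm_command([
  {"travel":[-0.03,-0.015,0],"twist":[0,0,0],"jaw":0.015},
  {"travel":[-0.047,-0.04,0.005],"twist":[0,0,0],"jaw":0.015},
  {"travel":[-0.047,-0.065,0.015],"twist":[0,0,0],"jaw":0.015},
  {"travel":[-0.047,-0.085,0.03],"twist":[0,0,0],"jaw":0.015},
  {"travel":[-0.047,-0.098,0.04],"twist":[0,0,0],"jaw":0.015},
  {"travel":[-0.047,-0.098,0.04],"twist":[0,0,0],"jaw":0.015},
  {"travel":[-0.047,-0.098,0.04],"twist":[0,0,0],"jaw":0.015},
])

```text
time: 10.37
tcp_pos: [0.395, 0.2421, 0.3338]
eef_rot: [3.012, -0.092, 0.816]
force: [0.0, -0.4, -5.5]
gripper_width: 0.0272
```

Run:
```python
from h import *
move(bed(49,0,70),BR@FLIP)
im,d,p=grab('wrist'); s,g,Rc=cur(); w=cloud(d,p).reshape(-1,3)
q=(w-g)@Rc; cv2.imwrite('pics/w2.png',im[:,:,::-1])
a=q[(abs(q[:,1])<.03)&(abs(q[:,0])<.13)&(abs(q[:,2])<.03)]
for x in(.03,.06,.09,.098,-.03,-.04,-.046):
    m=a[abs(a[:,0]-x)<.003]
    if len(m)>5: print(x,np.percentile(m[:,1],[1,99]).round(4),np.percentile(m[:,2],5).round(4))
print('end',np.percentile(a[:,0],[.05,99.9]), a[a[:,0]<-.02][:,0].min())
qb=(w-BO)@BR*1e3   # bed view from wrist camera
m=qb[(qb[:,2]>15)&(qb[:,2]<50)&(abs(qb[:,1])<60)]
for lo,hi in((-45,-5),(5,40),(95,135)):
    k=m[(m[:,0]>lo)&(m[:,0]<hi)]
    if len(k)>20: print('saddle',np.percentile(k[:,0],[2,98]).round(1),np.percentile(k[:,1],[1,99]).round(1),len(k))
pl=qb[(abs(qb[:,2])<8)&(abs(qb[:,0])<150)&(abs(qb[:,1])<70)]; print('plate z',np.median(pl[:,2]),len(pl))
```

```text
t 10.3667 grasp pt [0.4691 0.237  0.207 ] bed [ 52.1  -1.9 138.5] tool [0.395  0.2421 0.3338] F [ 0.  -0.4 -5.5] w 0.027192855311350236
 q [-0.63  0.61 -0.24  2.31  1.8   0.55  2.11]
 travel [-0.0028, -0.0016, 0.0684] twist [0.21, -0.26, -0.28]
0.03 [-0.0138  0.0119] -0.0103
0.06 [-0.0139  0.0119] -0.0103
0.09 [-0.0223  0.0201] -0.016
0.098 [-0.0223  0.0201] -0.016
-0.03 [-0.0138  0.0121] -0.0101
-0.04 [-0.0214  0.0198] -0.0093
-0.046 [-0.0228  0.0209] -0.0045
end [-0.04967359  0.10022002] -0.05198454008355538
saddle [ 98.5 125.3] [-32.   41.9] 1408
plate z 0.48886189286534876 18117
```

View pics/w2.png

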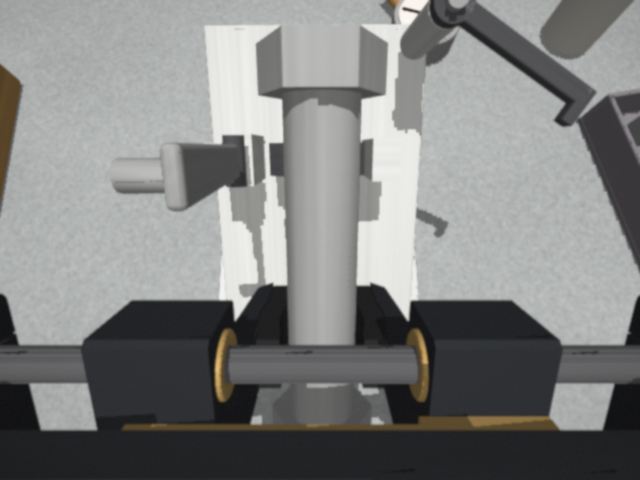

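The wrist view shows the rod centred over the bed between the keeper (left, 170,175) and the hook (right, 520,50), with the end hexagon uphill (320,60) and the collar near (320,400) downhill. Lowering.

Call:
arm_command([
  {"travel":[-0.003,-0.0015,0.02],"twist":[0.2,-0.2,-0.3],"jaw":0.015},
  {"travel":[-0.003,-0.0015,0.04],"twist":[0.2,-0.2,-0.3],"jaw":0.015},
  {"travel":[-0.003,-0.0015,0.06],"twist":[0.2,-0.2,-0.3],"jaw":0.015},
  {"travel":[-0.003,-0.0015,0.072],"twist":[0.2,-0.2,-0.3],"jaw":0.015},
  {"travel":[-0.003,-0.0015,0.072],"twist":[0.2,-0.2,-0.3],"jaw":0.015},
  {"travel":[-0.003,-0.0015,0.072],"twist":[0.2,-0.2,-0.3],"jaw":0.015},
])

```text
time: 10.92
tcp_pos: [0.4291, 0.2402, 0.2712]
eef_rot: [3.014, -0.083, 0.813]
force: [0.0, 0.1, -4.2]
gripper_width: 0.0275
```

Run:
```python
from h import *
move(bed(49,0,42),BR@FLIP)
```

```text
t 10.9167 grasp pt [0.5029 0.2355 0.1442] bed [50.  -1.4 67.2] tool [0.4291 0.2402 0.2712] F [ 0.   0.1 -4.2] w 0.027473999129032558
 q [-0.54  0.77 -0.29  2.27  2.01  0.62  1.97]
 travel [-0.0007, -0.0012, 0.0252] twist [0.07, -0.13, 0.03]
```

Call:
arm_command([
  {"travel":[-0.001,-0.0015,0.006],"twist":[0.1,-0.1,0],"jaw":0.015},
  {"travel":[-0.001,-0.0015,0.012],"twist":[0.1,-0.1,0],"jaw":0.015},
  {"travel":[-0.001,-0.0015,0.017],"twist":[0.1,-0.1,0],"jaw":0.015},
  {"travel":[-0.001,-0.0015,0.02],"twist":[0.1,-0.1,0],"jaw":0.015},
  {"travel":[-0.001,-0.0015,0.02],"twist":[0.1,-0.1,0],"jaw":0.015},
  {"travel":[-0.001,-0.0015,0.02],"twist":[0.1,-0.1,0],"jaw":0.015},
])

```text
time: 11.42
tcp_pos: [0.4386, 0.2418, 0.2533]
eef_rot: [3.016, -0.08, 0.813]
force: [-0.3, -1.7, -4.5]
gripper_width: 0.0272
```

Run:
```python
from h import *
move(bed(49,0,42),BR@FLIP)
```

```text
t 11.4167 grasp pt [0.5124 0.2374 0.1262] bed [49.1  1.1 47. ] tool [0.4386 0.2418 0.2533] F [-0.3 -1.7 -4.5] w 0.027233508957930433
 q [-0.53  0.82 -0.29  2.25  2.05  0.64  1.94]
 travel [0.0002, 0.001, 0.005] twist [-0.05, -0.11, 0.09]
```

Call:
arm_command([
  {"travel":[0,0.001,0.002],"twist":[0,-0.1,0.1],"jaw":0.015},
  {"travel":[0,0.001,0.004],"twist":[0,-0.1,0.1],"jaw":0.015},
  {"travel":[0,0.001,0.005],"twist":[0,-0.1,0.1],"jaw":0.015},
  {"travel":[0,0.001,0.005],"twist":[0,-0.1,0.1],"jaw":0.015},
])

```text
time: 11.75
tcp_pos: [0.439, 0.2406, 0.2519]
eef_rot: [3.017, -0.079, 0.815]
force: [-17.6, -5.9, 30.9]
gripper_width: 0.0274
```

Run:
```python
from h import *
move(bed(49,0,42),BR@FLIP); print(BR.T@r.state()['force'])
```

```text
t 11.75 grasp pt [0.5129 0.2364 0.1249] bed [48.9  0.3 45.5] tool [0.439  0.2406 0.2519] F [-17.6  -5.9  30.9] w 0.027429219949356636
 q [-0.52  0.82 -0.3   2.25  2.06  0.65  1.94]
 travel [0.0005, -0.0001, 0.0035] twist [-0.16, -0.16, 0.12]
[ 0.52214992 -6.95609277 35.37069302]
```

Contact is 35 N square to the bed, with the rod seated at about z = 42. Relieve and release.

Call:
arm_command([
  {"travel":[0,0,-0.003],"twist":[0,0,0],"jaw":0.015},
  {"travel":[0,0,-0.003],"twist":[0,0,0],"jaw":0.035},
  {"travel":[0,0,-0.003],"twist":[0,0,0],"jaw":0.05},
  {"travel":[0,0,-0.003],"twist":[0,0,0],"jaw":0.05},
  {"travel":[0,0,-0.003],"twist":[0,0,0],"jaw":0.05},
  {"travel":[0,0,-0.03],"twist":[0,0,0],"jaw":0.05},
  {"travel":[0,0,-0.07],"twist":[0,0,0],"jaw":0.05},
  {"travel":[0,0,-0.11],"twist":[0,0,0],"jaw":0.05},
  {"travel":[0,0,-0.14],"twist":[0,0,0],"jaw":0.05},
  {"travel":[0,0,-0.14],"twist":[0,0,0],"jaw":0.05},
])

```text
time: 12.58
tcp_pos: [0.3692, 0.2466, 0.3739]
eef_rot: [3.022, -0.079, 0.819]
force: [-0.0, -0.2, 1.1]
gripper_width: 0.0498
```

Run:
```python
from h import *
move(bed(114,110,180),BR@FLIP)
im,d,p=grab('wrist'); w=cloud(d,p).reshape(-1,3); cv2.imwrite('pics/w3.png',im[:,:,::-1])
for nm in('wrist','top'):
    if nm=='top':
        im,d,p=grab('top'); w=cloud(d,p).reshape(-1,3)
    q=(w-BO)@BR*1e3; q=q[np.isfinite(q[:,0])]
    a=q[(abs(q[:,1])<24)&(q[:,2]>44)&(q[:,2]<75)&(q[:,0]>-110)&(q[:,0]<170)]
    print(nm,len(a),'x range',np.percentile(a[:,0],[.5,99.5]).round(1))
    for x in np.r_[-85:160:8]:
        m=a[abs(a[:,0]-x)<4]
        if len(m)>8: print(x,len(m),np.percentile(m[:,1],[2,98]).round(1),np.percentile(m[:,2],95).round(1))
    k=q[(abs(q[:,0]-114)<20)&(q[:,2]>80)&(abs(q[:,1]-45)<50)]
    if len(k): print('keeper',np.percentile(k,[2,98],axis=0).round(1))
```

```text
t 12.5833 grasp pt [0.4433 0.2433 0.247 ] bed [ 49.7   2.9 186.2] tool [0.3692 0.2466 0.3739] F [-0.  -0.2  1.1] w 0.04982520863459538
 q [-0.71  0.51 -0.19  2.32  1.63  0.5   2.26]
 travel [0.065, -0.1083, 0.0075] twist [-0.51, -0.23, 0.05]
wrist 9994 x range [-38.9 148.1]
-37 260 [-13.5  19.5] 56.7
-29 342 [-22.8  22.7] 56.7
-21 345 [-23.1  22.5] 56.8
-13 181 [-23.1  22.3] 59.6
-5 477 [-19.9  20.5] 62.7
3 671 [-19.3  20.4] 62.4
11 361 [-22.4  22.5] 57.0
19 377 [-23.1  22.6] 56.7
27 334 [-13.1  12.9] 56.9
35 341 [-12.9  12.8] 56.9
43 340 [-12.8  12.7] 56.6
51 344 [-12.6  12.7] 56.8
59 369 [-13.   12.6] 56.7
67 373 [-13.2  12.6] 56.7
75 385 [-12.9  12.8] 56.8
83 391 [-12.8  13.3] 56.8
91 408 [-12.7  13.2] 56.9
99 411 [-12.6  13.2] 56.8
107 501 [-22.8  22.8] 56.7
115 469 [-22.6  22.7] 56.7
123 474 [-22.1  21.5] 56.7
131 567 [-17.4  19.2] 61.7
139 746 [-19.7  20.7] 62.3
147 524 [-19.5  20.6] 62.4
keeper [[104.1  33.9  92.2]
 [120.   54.1 173.4]]
top 1462 x range [-37.8 151. ]
-37 31 [-14.5   2.8] 56.8
-29 38 [-23.8   8.1] 57.0
-21 50 [-22.8  22.7] 56.8
-13 34 [-22.9  22.2] 57.4
-5 63 [-19.7  17.5] 63.2
3 80 [-20.3  20.6] 62.5
11 94 [-19.5  18.3] 60.6
19 61 [-23.2  23.4] 56.5
27 52 [-14.8  11.4] 57.4
35 52 [-13.1  10.5] 56.4
43 54 [-13.6  12. ] 56.2
51 53 [-14.3  11.4] 56.8
59 55 [-13.3  10.5] 56.3
67 56 [-13.3  12.3] 56.4
75 55 [-13.8  11.5] 56.6
83 51 [-13.7  10.2] 56.9
91 59 [-13.4  11.7] 56.7
99 54 [-13.7  11.2] 57.1
107 65 [-19.2  22.6] 57.3
115 66 [-22.5  20.8] 56.4
123 61 [-14.1  21.7] 56.5
131 39 [-18.8  14.8] 59.5
139 93 [-19.2  19.1] 62.4
147 138 [-19.8  16.7] 62.2
keeper [[ 95.9  -4.3  87.2]
 [122.6  49.9 498.1]]
```

View pics/w3.png

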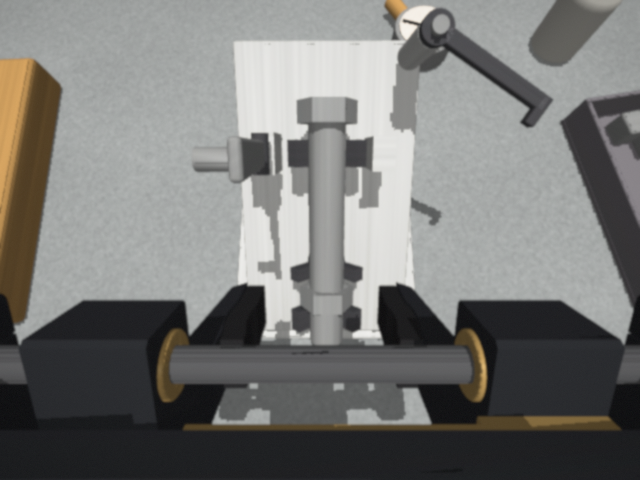

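Adapter seated: axis y≈0, top at 56.7 (axis at 42.7), end at x≈150, so the collar is at about 0. The keeper stands at about 85° with its stud on the left (205,158). Next I go round to the keeper's left with the fingers closed.

Call:
arm_command([
  {"travel":[0,-0.035,0],"twist":[0,0,0],"jaw":0.02},
  {"travel":[0,-0.07,0],"twist":[-0.3,-0.2,0],"jaw":0},
  {"travel":[0,-0.1,0],"twist":[-0.5,-0.2,0],"jaw":0},
  {"travel":[0,-0.105,0],"twist":[-0.5,-0.2,0],"jaw":0},
  {"travel":[0.03,-0.105,0],"twist":[-0.5,-0.2,0],"jaw":0},
  {"travel":[0.064,-0.105,0.005],"twist":[-0.5,-0.2,0],"jaw":0},
  {"travel":[0.064,-0.105,0.015],"twist":[-0.5,-0.2,0],"jaw":0},
  {"travel":[0.064,-0.105,0.027],"twist":[-0.5,-0.2,0],"jaw":0},
  {"travel":[0.064,-0.105,0.027],"twist":[-0.5,-0.2,0],"jaw":0},
  {"travel":[0.064,-0.105,0.027],"twist":[-0.5,-0.2,0],"jaw":0},
])

```text
time: 13.52
tcp_pos: [0.4476, 0.3441, 0.3765]
eef_rot: [3.009, -0.093, 0.799]
force: [0.3, 0.2, 0.3]
gripper_width: 0.0003
```

Run:
```python
from h import *
move(bed(114,8,159),BR@FLIP)
```

```text
t 13.5167 grasp pt [0.5203 0.3381 0.2488] bed [112.6 101.8 152.2] tool [0.4476 0.3441 0.3765] F [0.3 0.2 0.3] w 0.00034135469140685894
 q [-0.46  0.68 -0.65  1.95  1.33  0.85  2.65]
 travel [0.0008, 0.0954, -0.0058] twist [0.6, 0.34, -0.2]
```

Joint 7 is near its limit here, and moving back to the right eases it. Pushing the keeper.

Call:
arm_command([
  {"travel":[0.001,0.015,-0.003],"twist":[0,0,0],"jaw":0},
  {"travel":[0.001,0.03,-0.004],"twist":[0,0,0],"jaw":0},
  {"travel":[0.001,0.04,-0.004],"twist":[0,0,0],"jaw":0},
  {"travel":[0.001,0.05,-0.004],"twist":[0,0,0],"jaw":0},
  {"travel":[0.001,0.06,-0.004],"twist":[0.3,0.2,0],"jaw":0},
  {"travel":[0.001,0.07,-0.004],"twist":[0.5,0.3,0],"jaw":0},
  {"travel":[0.001,0.08,-0.004],"twist":[0.5,0.3,0],"jaw":0},
  {"travel":[0.001,0.09,-0.004],"twist":[0.5,0.3,0],"jaw":0},
  {"travel":[0.001,0.095,-0.004],"twist":[0.5,0.3,0],"jaw":0},
  {"travel":[0.001,0.095,-0.004],"twist":[0.5,0.3,0],"jaw":0},
])

```text
time: 14.35
tcp_pos: [0.4389, 0.2501, 0.3835]
eef_rot: [3.016, -0.084, 0.813]
force: [0.0, 0.3, -0.2]
gripper_width: 0.0005
```

Run:
```python
from h import *
move(bed(114,8,155),BR@FLIP)
im,d,p=grab('wrist'); cv2.imwrite('pics/w4.png',im[:,:,::-1]); w=cloud(d,p).reshape(-1,3); q=(w-BO)@BR*1e3
k=q[(abs(q[:,0]-114)<12)&(q[:,2]>70)&(q[:,2]<180)&(q[:,1]<50)&(q[:,1]>-80)]; print(len(k))
for y in range(-80,50,10):
    m=k[abs(k[:,1]-y)<5]
    if len(m)>5: print(y,len(m),np.percentile(m[:,2],[5,50,95]).round(1))
print(BR.T@r.state()['force'])
```

```text
t 14.35 grasp pt [0.5127 0.2456 0.2565] bed [114.2   9.  159.7] tool [0.4389 0.2501 0.3835] F [ 0.   0.3 -0.2] w 0.000537651102437529
 q [-0.31  0.59 -0.64  2.14  1.47  0.73  2.58]
 travel [0.0001, 0.0009, 0.0047] twist [-0.01, -0.12, -0.02]
5889
-30 108 [141.6 144.4 146.1]
-20 426 [132.6 138.7 144. ]
-10 508 [122.5 128.6 134.4]
0 1335 [112.5 155.5 177.5]
10 1614 [101.6 153.9 177.5]
20 1199 [ 90.2 149.9 176.5]
30 438 [78.  83.4 88.6]
40 261 [70.4 73.8 77.7]
[-0.57480773  0.44806065  0.10336136]
```

View pics/w4.png

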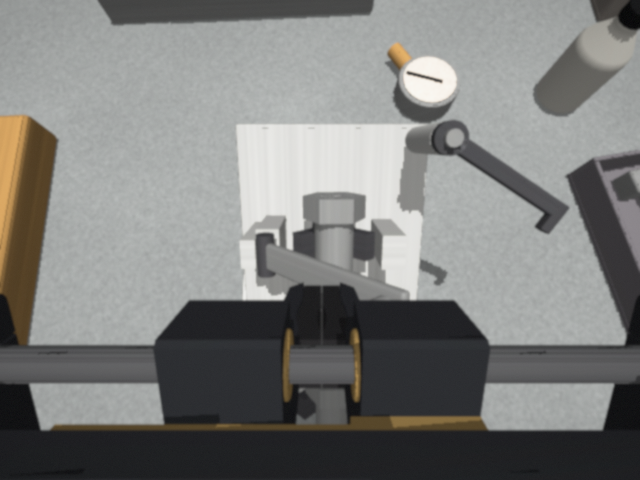

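The keeper is at about 47° (hinge at (265,255), bar running to (400,295)). Now I lift, shift right and press down on its face.

Call:
arm_command([
  {"travel":[0,0,-0.02],"twist":[0,0,0],"jaw":0},
  {"travel":[0,0.01,-0.03],"twist":[0,0,0],"jaw":0},
  {"travel":[0,0.023,-0.03],"twist":[0,0,0],"jaw":0},
  {"travel":[0,0.023,-0.02],"twist":[0,0,0],"jaw":0},
  {"travel":[0,0.023,0],"twist":[0,0,0],"jaw":0},
  {"travel":[0,0.023,0.012],"twist":[0,0,0],"jaw":0},
  {"travel":[0,0.023,0.024],"twist":[0,0,0],"jaw":0},
  {"travel":[0,0.023,0.036],"twist":[0,0,0],"jaw":0},
  {"travel":[0,0.023,0.046],"twist":[0,0,0],"jaw":0},
  {"travel":[0,0.023,0.056],"twist":[0,0,0],"jaw":0},
  {"travel":[0,0.023,0.062],"twist":[0,0,0],"jaw":0},
  {"travel":[0,0.023,0.066],"twist":[0,0,0],"jaw":0},
])

```text
time: 15.4
tcp_pos: [0.471, 0.2261, 0.3255]
eef_rot: [3.017, -0.083, 0.812]
force: [-1.2, -0.7, 0.9]
gripper_width: 0.0004
```

Run:
```python
from h import *
move(bed(114,-14,82),BR@FLIP); print(BR.T@r.state()['force'])
```

```text
t 15.4 grasp pt [0.5447 0.2217 0.1984] bed [113.9 -12.9  92.7] tool [0.471  0.2261 0.3255] F [-1.2 -0.7  0.9] w 0.0004428468522217544
 q [-0.25  0.72 -0.62  2.15  1.7   0.74  2.44]
 travel [0.0002, 0.001, 0.0107] twist [-0.06, -0.06, 0.0]
[-0.56292477 -0.75567777  1.31255497]
```

Call:
arm_command([
  {"travel":[0,0,0.004],"twist":[0,0,0],"jaw":0},
  {"travel":[0,0,0.007],"twist":[0,0,0],"jaw":0},
  {"travel":[0,0,0.01],"twist":[0,0,0],"jaw":0},
  {"travel":[0,0,0.012],"twist":[0,0,0],"jaw":0},
  {"travel":[0,0,0.013],"twist":[0,0,0],"jaw":0},
])

```text
time: 15.82
tcp_pos: [0.4763, 0.2267, 0.3163]
eef_rot: [3.017, -0.08, 0.816]
force: [-12.3, -4.4, 21.1]
gripper_width: 0.0002
```

Run:
```python
from h import *
move(bed(114,-14,82),BR@FLIP); print(BR.T@r.state()['force'])
```

```text
t 15.8167 grasp pt [0.5503 0.2226 0.1893] bed [114.1 -11.7  82.2] tool [0.4763 0.2267 0.3163] F [-12.3  -4.4  21.1] w 0.0002228451345027483
 q [-0.24  0.74 -0.62  2.14  1.73  0.74  2.42]
 travel [0.0003, 0.0019, 0.0001] twist [-0.16, -0.18, 0.08]
[ 0.12353109 -5.09904152 24.24849155]
```

Keeper is down: fingertips at z = 63.2 with 24 N, matching the 63.5 closed height. Retract and go outside the hook.

Call:
arm_command([
  {"travel":[0,0,-0.02],"twist":[0,0,0],"jaw":0},
  {"travel":[0,0,-0.06],"twist":[0,0,0],"jaw":0},
  {"travel":[0.01,0.03,-0.06],"twist":[0,0,0],"jaw":0},
  {"travel":[0.025,0.06,-0.06],"twist":[0,0,0],"jaw":0},
  {"travel":[0.045,0.09,-0.06],"twist":[0,0,0],"jaw":0},
  {"travel":[0.067,0.124,-0.06],"twist":[0,0,0],"jaw":0},
  {"travel":[0.067,0.124,-0.06],"twist":[0,0,0],"jaw":0},
  {"travel":[0.067,0.124,-0.06],"twist":[0,0,0],"jaw":0},
])

```text
time: 16.48
tcp_pos: [0.4959, 0.1087, 0.3954]
eef_rot: [3.018, -0.08, 0.809]
force: [0.2, 0.0, -1.1]
gripper_width: 0.0004
```

Run:
```python
from h import *
move(bed(181,-137,81),BR@FLIP)
im,d,p=grab('top'); w=cloud(d,p).reshape(-1,3); q=(w-BO)@BR*1e3
k=q[(abs(q[:,0]-114)<8)&(q[:,2]>50)&(q[:,2]<120)&(q[:,1]<40)&(q[:,1]>-60)]
for y in range(-60,45,10):
    m=k[abs(k[:,1]-y)<5]
    if len(m)>3: print('keeper',y,len(m),np.percentile(m[:,2],[10,50,90]).round(1))
```

```text
t 16.4833 grasp pt [0.5694 0.1044 0.2682] bed [ 175.7 -128.8  137.2] tool [0.4959 0.1087 0.3954] F [ 0.2  0.  -1.1] w 0.00036393355675035045
 q [-0.46  0.51  0.13  2.17  1.68  0.14  2.65]
 travel [0.0052, 0.008, 0.0562] twist [-0.1, 0.06, 0.1]
keeper -50 10 [56.1 62.5 63.9]
keeper -40 10 [56.2 62.3 63.9]
keeper -30 10 [58.7 60.5 62.6]
keeper -20 6 [60.9 63.1 64.1]
keeper 30 37 [61.8 63.8 65.5]
keeper 40 22 [52.4 63.  64.7]
```

Keeper is confirmed flat at about z = 63. Joint 7 is at its limit, so I yaw the tool +30° to relieve it (the closed fingers don't need a particular yaw).

Call:
arm_command([
  {"travel":[0.001,0.002,0],"twist":[0,0,6],"jaw":0},
  {"travel":[0.002,0.004,0],"twist":[0,0,12],"jaw":0},
  {"travel":[0.003,0.006,0],"twist":[0,0,18],"jaw":0},
  {"travel":[0.005,0.008,0],"twist":[0,0,24],"jaw":0},
  {"travel":[0.005,0.008,0],"twist":[0,0,30],"jaw":0},
  {"travel":[0.005,0.008,0],"twist":[0,0,30],"jaw":0},
  {"travel":[0.005,0.008,0],"twist":[0,0,30],"jaw":0},
])

```text
time: 17.12
tcp_pos: [0.4994, 0.1019, 0.3973]
eef_rot: [-2.807, 0.827, -0.764]
force: [-0.4, 0.4, 0.2]
gripper_width: 0.0002
```

```bash
cat > hk.py <<'E'
from h import *
RY=BR@FLIP@R.from_euler('z',30,degrees=True).as_matrix()
if __name__=='__main__':
    for t in((181,-137,81),(172,-126,81),(157,-118,81),(141,-108,81),(128,-91,81)):
        print(t); move(bed(*t),RY)
    print(BR.T@r.state()['force'])
E
python3 hk.py
```

```text
(181, -137, 81)
t 17.1167 grasp pt [0.5728 0.0977 0.27  ] bed [ 179.9 -135.4  136.8] tool [0.4994 0.1019 0.3973] F [-0.4  0.4  0.2] w 0.00018368412056844562
 q [-0.37  0.5   0.02  2.16  1.6   0.19  2.24]
 travel [0.0016, 0.0008, 0.0558] twist [-0.04, 0.11, 0.33]
(172, -126, 81)
t 17.1167 grasp pt [0.5728 0.0977 0.27  ] bed [ 179.9 -135.4  136.8] tool [0.4994 0.1019 0.3973] F [-0.4  0.4  0.2] w 0.00018368412056844562
 q [-0.37  0.5   0.02  2.16  1.6   0.19  2.24]
 travel [-0.0117, -0.0043, 0.0559] twist [-0.04, 0.11, 0.33]
(157, -118, 81)
t 17.1167 grasp pt [0.5728 0.0977 0.27  ] bed [ 179.9 -135.4  136.8] tool [0.4994 0.1019 0.3973] F [-0.4  0.4  0.2] w 0.00018368412056844562
 q [-0.37  0.5   0.02  2.16  1.6   0.19  2.24]
 travel [-0.0287, -0.0038, 0.0559] twist [-0.04, 0.11, 0.33]
(141, -108, 81)
t 17.1167 grasp pt [0.5728 0.0977 0.27  ] bed [ 179.9 -135.4  136.8] tool [0.4994 0.1019 0.3973] F [-0.4  0.4  0.2] w 0.00018368412056844562
 q [-0.37  0.5   0.02  2.16  1.6   0.19  2.24]
 travel [-0.0475, -0.0046, 0.0559] twist [-0.04, 0.11, 0.33]
(128, -91, 81)
t 17.1167 grasp pt [0.5728 0.0977 0.27  ] bed [ 179.9 -135.4  136.8] tool [0.4994 0.1019 0.3973] F [-0.4  0.4  0.2] w 0.00018368412056844562
 q [-0.37  0.5   0.02  2.16  1.6   0.19  2.24]
 travel [-0.0672, -0.0129, 0.056] twist [-0.04, 0.11, 0.33]
[-0.27431909  0.33189115  0.42576843]
```

Call:
arm_command([
  {"travel":[0.001,0,0.03],"twist":[0,0,0],"jaw":0},
  {"travel":[0.001,0,0.05],"twist":[0,0,0],"jaw":0},
  {"travel":[0.001,0,0.056],"twist":[0,0,0],"jaw":0},
  {"travel":[0.001,0,0.056],"twist":[0,0,0],"jaw":0},
  {"travel":[0.001,0,0.056],"twist":[0,0,0],"jaw":0},
])

```text
time: 17.53
tcp_pos: [0.5279, 0.0991, 0.3493]
eef_rot: [-2.807, 0.831, -0.763]
force: [-0.8, -0.0, 0.2]
gripper_width: 0.0004
```

```bash
python3 hk.py
```

```text
(181, -137, 81)
t 17.5333 grasp pt [0.6011 0.0947 0.2219] bed [ 180.4 -136.6   81. ] tool [0.5279 0.0991 0.3493] F [-0.8 -0.   0.2] w 0.00036401004103363385
 q [-0.25  0.62 -0.12  2.13  1.91  0.28  1.95]
 travel [0.0004, 0.0002, -0.0] twist [0.05, 0.13, 0.19]
(172, -126, 81)
t 17.5333 grasp pt [0.6011 0.0947 0.2219] bed [ 180.4 -136.6   81. ] tool [0.5279 0.0991 0.3493] F [-0.8 -0.   0.2] w 0.00036401004103363385
 q [-0.25  0.62 -0.12  2.13  1.91  0.28  1.95]
 travel [-0.0129, -0.0049, -0.0] twist [0.05, 0.13, 0.19]
(157, -118, 81)
t 17.5333 grasp pt [0.6011 0.0947 0.2219] bed [ 180.4 -136.6   81. ] tool [0.5279 0.0991 0.3493] F [-0.8 -0.   0.2] w 0.00036401004103363385
 q [-0.25  0.62 -0.12  2.13  1.91  0.28  1.95]
 travel [-0.0299, -0.0044, 0.0] twist [0.05, 0.13, 0.19]
(141, -108, 81)
t 17.5333 grasp pt [0.6011 0.0947 0.2219] bed [ 180.4 -136.6   81. ] tool [0.5279 0.0991 0.3493] F [-0.8 -0.   0.2] w 0.00036401004103363385
 q [-0.25  0.62 -0.12  2.13  1.91  0.28  1.95]
 travel [-0.0487, -0.0051, 0.0001] twist [0.05, 0.13, 0.19]
(128, -91, 81)
t 17.5333 grasp pt [0.6011 0.0947 0.2219] bed [ 180.4 -136.6   81. ] tool [0.5279 0.0991 0.3493] F [-0.8 -0.   0.2] w 0.00036401004103363385
 q [-0.25  0.62 -0.12  2.13  1.91  0.28  1.95]
 travel [-0.0685, -0.0134, 0.0001] twist [0.05, 0.13, 0.19]
[-0.60312476 -0.06137098  0.61115646]
```

Well placed. Swing the hook along the arc, stopping just short of closed.

Call:
arm_command([
  {"travel":[-0.007,-0.003,0],"twist":[0,0,0],"jaw":0},
  {"travel":[-0.013,-0.005,0],"twist":[0,0,0],"jaw":0},
  {"travel":[-0.021,-0.005,0],"twist":[0,0,0],"jaw":0},
  {"travel":[-0.03,-0.0045,0],"twist":[0,0,0],"jaw":0},
  {"travel":[-0.039,-0.005,0],"twist":[0,0,0],"jaw":0},
  {"travel":[-0.049,-0.005,0],"twist":[0,0,0],"jaw":0},
  {"travel":[-0.055,-0.007,0],"twist":[0,0,0],"jaw":0},
  {"travel":[-0.062,-0.01,0],"twist":[0,0,0],"jaw":0},
  {"travel":[-0.068,-0.013,0],"twist":[0,0,0],"jaw":0},
  {"travel":[-0.068,-0.013,0],"twist":[0,0,0],"jaw":0},
  {"travel":[-0.068,-0.013,0],"twist":[0,0,0],"jaw":0},
])

```text
time: 18.45
tcp_pos: [0.4851, 0.1475, 0.3229]
eef_rot: [-2.806, 0.829, -0.763]
force: [-0.9, -0.5, -0.5]
gripper_width: 0.0004
```

Run:
```python
from hk import *
move(bed(128,-88,81),RY); print(BR.T@r.state()['force'])
im,d,p=grab('top'); w=cloud(d,p).reshape(-1,3); q=(w-BO)@BR*1e3
for x in range(100,200,10):
    m=q[(abs(q[:,0]-x)<5)&(q[:,2]>66)&(q[:,2]<78)&(q[:,1]<-45)&(q[:,1]>-150)]
    if len(m)>2: print('hook',x,len(m),np.percentile(m[:,1],[5,50,95]).round(1))
```

```text
t 18.45 grasp pt [0.5584 0.1432 0.1956] bed [128.  -90.5  81. ] tool [0.4851 0.1475 0.3229] F [-0.9 -0.5 -0.5] w 0.0004398037836414986
 q [-0.29  0.66 -0.28  2.22  1.99  0.46  1.74]
 travel [-0.0016, -0.0022, 0.0] twist [-0.03, 0.13, 0.2]
[-0.98994103 -0.55521223 -0.04785022]
hook 130 22 [-108.2 -103.1  -97.8]
hook 140 37 [-96.6 -88.7 -64. ]
hook 150 38 [-74.  -68.3 -62.8]
hook 160 33 [-71.9 -67.3 -62.9]
hook 170 38 [-71.6 -67.5 -62. ]
hook 180 33 [-74.2 -68.  -58.7]
hook 190 60 [-75.6 -68.4 -58.1]
```

Call:
arm_command([
  {"travel":[-0.001,-0.0017,0],"twist":[0,0,0],"jaw":0},
  {"travel":[-0.002,-0.0035,0],"twist":[0,0,0],"jaw":0},
  {"travel":[-0.003,-0.005,0],"twist":[0,0,0],"jaw":0},
  {"travel":[-0.003,-0.005,0],"twist":[0,0,0],"jaw":0},
])

```text
time: 18.83
tcp_pos: [0.4856, 0.1512, 0.3227]
eef_rot: [-2.807, 0.836, -0.766]
force: [-1.0, -4.0, 0.8]
gripper_width: 0.0006
```

Run:
```python
from hk import *
move(bed(128,-88,81),RY); print(BR.T@r.state()['force'])
```

```text
t 18.8333 grasp pt [0.559  0.1462 0.1954] bed [128.3 -87.5  80.7] tool [0.4856 0.1512 0.3227] F [-1.  -4.   0.8] w 0.0006158616287207791
 q [-0.3   0.66 -0.27  2.22  1.97  0.47  1.75]
 travel [0.0001, 0.0011, -0.0003] twist [0.18, -0.04, 0.05]
[-0.26896784 -4.10152219  1.10754354]
```

Call:
arm_command([
  {"travel":[-0.001,-0.0017,0],"twist":[0,0,0],"jaw":0},
  {"travel":[-0.002,-0.0035,0],"twist":[0,0,0],"jaw":0},
  {"travel":[-0.002,-0.0035,0],"twist":[0,0,0],"jaw":0},
  {"travel":[-0.002,-0.0035,0],"twist":[0,0,0],"jaw":0},
])

```text
time: 19.17
tcp_pos: [0.4856, 0.1526, 0.3225]
eef_rot: [-2.809, 0.842, -0.77]
force: [-2.8, -10.2, 2.6]
gripper_width: 0.0003
```

Run:
```python
from hk import *
move(bed(128,-88,81),RY); print(BR.T@r.state()['force'])
```

```text
t 19.1667 grasp pt [0.559  0.1468 0.1953] bed [128.2 -86.9  80.6] tool [0.4856 0.1526 0.3225] F [ -2.8 -10.2   2.6] w 0.00026827771669788076
 q [-0.31  0.66 -0.26  2.21  1.96  0.47  1.75]
 travel [0.0009, 0.0023, -0.0004] twist [0.46, -0.22, -0.08]
[ -0.64586186 -10.33939596   3.33973303]
```

Force rises against a stop (10 N with no motion), so the hook is home. Back off, lift clear and check.

Call:
arm_command([
  {"travel":[0.008,0.014,0],"twist":[0,0,0],"jaw":0},
  {"travel":[0.015,0.03,0],"twist":[0,0,0],"jaw":0},
  {"travel":[0.015,0.03,-0.03],"twist":[0,0,0],"jaw":0},
  {"travel":[0.015,0.03,-0.07],"twist":[0,0,0],"jaw":0},
  {"travel":[0.015,0.04,-0.11],"twist":[0,0,0],"jaw":0},
  {"travel":[0.015,0.07,-0.15],"twist":[0,0,0],"jaw":0},
  {"travel":[0.015,0.1,-0.18],"twist":[0,0,0],"jaw":0},
  {"travel":[0.015,0.13,-0.18],"twist":[0,0,0],"jaw":0},
  {"travel":[0.015,0.13,-0.18],"twist":[0,0,0],"jaw":0},
])

```text
time: 19.92
tcp_pos: [0.3414, 0.0423, 0.454]
eef_rot: [-2.804, 0.835, -0.765]
force: [1.2, -0.3, -0.1]
gripper_width: 0.0004
```

Run:
```python
from hk import *
move(bed(128,-88,81),RY)
for nm in('top','scene'):
    im,d,p=grab(nm); w=cloud(d,p); q=((w-BO)@BR*1e3).reshape(-1,3); q=q[np.isfinite(q[:,0])]
    print(nm)
    m=q[(q[:,0]>118)&(q[:,0]<178)&(q[:,2]>66)&(q[:,2]<82)&(q[:,1]<-40)&(q[:,1]>-100)]
    xs=[(x,np.median(m[abs(m[:,0]-x)<5][:,1])) for x in range(120,180,10) if (abs(m[:,0]-x)<5).sum()>4]; print('hook',np.round(xs,1).tolist(),'slope',np.polyfit(*zip(*xs),1)[0].round(3))
    k=q[(abs(q[:,0]-114)<7)&(q[:,2]>57)&(q[:,2]<90)&(q[:,1]<42)&(q[:,1]>-40)]
    ys=[(y,np.median(k[abs(k[:,1]-y)<5][:,2])) for y in range(-35,45,10) if (abs(k[:,1]-y)<5).sum()>4]; print('keeper',np.round(ys,1).tolist(),'slope',np.polyfit(*zip(*ys),1)[0].round(3))
    a=q[(abs(q[:,1])<24)&(q[:,2]>52)&(q[:,2]<75)&(q[:,0]>-20)&(q[:,0]<170)]
    c=a[(a[:,2]>58.5)&(abs(a[:,0])<25)]; e=a[a[:,0]>127]; print('collar x',np.percentile(c[:,0],[3,97]).round(1),'y',np.median(c[:,1]).round(1),'end',np.percentile(e[:,0],99).round(1))
    o=np.load(nm+'.npz')['w']
    if nm=='top': print('gauge',w[160,270],o[160,270],'bottle',w[150,352],o[150,352]); cv2.imwrite('pics/end.png',cv2.resize(im[180:400,130:530,::-1],(800,440)))
```

```text
t 19.9167 grasp pt [0.4149 0.0378 0.3268] bed [  74.8 -204.2  263.1] tool [0.3414 0.0423 0.454 ] F [ 1.2 -0.3 -0.1] w 0.0004406428830740618
 q [-0.34  0.19 -0.01  2.48  1.67  0.21  2.16]
 travel [-0.012, -0.1273, 0.1821] twist [0.01, 0.01, 0.01]
top
hook [[120.0, -66.8], [130.0, -67.1], [140.0, -66.6], [150.0, -67.8], [160.0, -66.9], [170.0, -67.3]] slope -0.009
keeper [[-35.0, 63.5], [-25.0, 63.5], [-15.0, 63.3], [-5.0, 63.3], [5.0, 63.6], [15.0, 63.6], [25.0, 63.6], [35.0, 63.6]] slope 0.002
collar x [-6.9  8.8] y -1.5 end 150.9
gauge [0.79898715 0.09555355 0.03345817] [0.79874375 0.09545178 0.0342941 ] bottle [ 0.7874528  -0.07591863  0.1330904 ] [ 0.78751513 -0.07593046  0.13289   ]
scene
hook [[120.0, -62.8], [130.0, -62.4], [140.0, -63.4], [150.0, -61.3], [160.0, -63.8], [170.0, -61.4]] slope 0.014
keeper [[-35.0, 62.3], [-25.0, 62.6], [-15.0, 62.8], [-5.0, 62.3], [5.0, 62.3], [15.0, 62.5], [25.0, 62.4], [35.0, 62.7]] slope 0.0
collar x [-10.7   7.8] y 1.6 end 149.7
```

View pics/end.png

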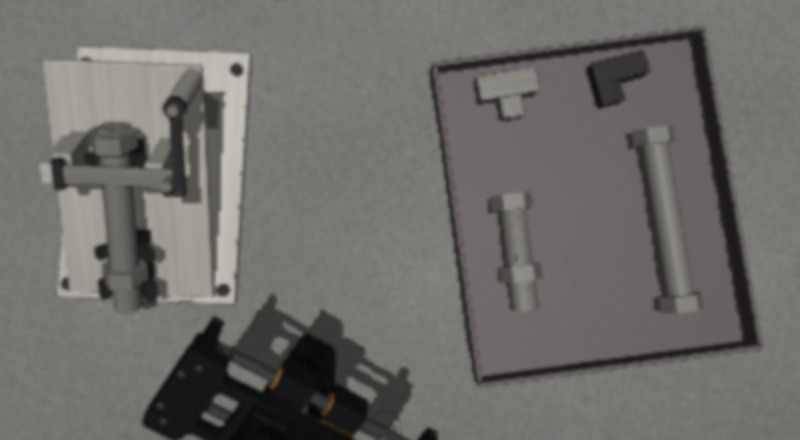

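The picture shows the adapter in the cradle, the keeper across it at (115,177) and the hook down against the stud at (178,150). The four other fittings are still in the crate, and the arm is clear.

```bash
python3 -c "
from workcell import r
print(r.close_job())"
```

```text
the job is handed in; nothing more can be done
None
```

The adapter is in the cradle nose downhill and released. The keeper is swung down on its catch post and the hook is swung home against the stud. I handed the job in at about 20 s, with the arm clear of everything; it reported no verdict.

The one detour was on the first approach to the cradle. Joint 6 reached its lower limit, so I flipped the wrist to its other configuration in free air while holding the adapter.

**Last checks:**

| Item | Measured |
|---|---|
| Collar along the slope | within about 1.5 mm of its seat |
| Collar across | -1.5 mm from the top camera, +1.6 mm from the scene camera |
| Adapter axis height | 42.7 mm, against 42 mm expected (measured just after release) |
| Keeper slope | 0.002 rad or less; top face at 62.5–63.5 mm |
| Hook slope | -0.009 rad from the top camera, +0.014 rad from the scene camera |
| Gauge and bottle | not moved (under 1 mm) |
| Other four fittings | still in the crate |

The two cameras disagree by about 3 mm across the collar and 4 mm across the hook. That is roughly their 2 mm calibration error each. The hook had also met a firm stop at about 10 N, and no check failed.

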